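Rack the parts of a dismantled lamp for drying

ROBOT

A 7-joint arm with a two-finger parallel gripper is mounted at the origin on the work surface. World frame = base frame: x ahead of the robot, y to its left, z up, the work surface at z = 0. Lengths are in mm, angles in rad, forces in N, time in s.
With the tool pointing down it reaches from about 400 to 900 mm from the base axis. Payload 5.5 kg.
Tool frame: the origin (TCP) lies at the very end of the fingers, on their centre line; the grasp point (between the pads) lies 19 mm behind it; z points along the fingers, y is the direction in which the jaws open and shut (so a half turn about z gives the same grasp; the last joint's range is limited). The gripper opens to 85 mm and grips with 20 to 120 N. Pads are 22 mm wide; open, the fingers measure 114 mm over their backs; the gripper's body (76 mm by 85 mm) begins 54 mm behind the grasp point. The pads swing forward as they close: fully open they stand 13 mm farther back than shut.
Start: joints at [1.438, 0.501, -0.427, 1.55, 0.221, 1.138, -0.21], TCP at [250.637, -599.734, 231.31] pointing down, gripper open.
Joint ranges: [-2.88, 2.88], [-0.31, 2.03], [-1.54, 1.56], [0.2, 2.42], [-1.41, 4.55], [0.19, 2.02], [-2.57, 2.57]. Speed limits (rad/s): [2.57, 2.57, 3.14, 3.14, 3.14, 3.14, 3.14].

INTERFACE

Orientations are given as a rotation vector (axis times angle).
In Python, from station import status, viewer, arm, nets gives the robot as it stands.
- The arm moves only by the tool send_rows, never from a script. Its argument "increments" is a list of rows, each a list of 5 numbers: the shift along the tool's x, y, z in mm, then the turn about the tool's z in rad, then the gripper command: -1 is fully open, 1 is shut, values between are in proportion. A call has 1 to 20 rows; each row is the pose to reach, as a shift and turn from the pose measured when the call began, along the tool's axes at that moment; what a row does not reach only later rows make up. A row lasts 1/12 s, in which the tool goes at most 41.7 mm and 7.16 degrees, less where a joint would pass 70% of its speed; a pose out of reach is approached as far as the arm can. A call with a gripper value outside its range is refused whole. The fingers move at their own pace and stop on an object; the grip force is fixed at half the most. Time passes only in rows, so rows that repeat a pose let the fingers close. It gives the time, the measured TCP pose, the force and the opening at its end, in the units of the state.
- status.get_obs(): the state, without advancing time (a new reading comes with each control period).
- viewer.camera(name): name is "side" or "top" or "wrist"; returns a dict with "img" (400x640x3 uint8, red, green, blue), "depth" (400x640 float32, mm along the optical axis (not along the pixel's ray), 0 where there is no reading), "K" (3x3 intrinsics, pixels), "k1" (the pictures are not rectified: a ray, as slopes to the right and down, at radius r is drawn at 1 + k1 r^2 times it, then the intrinsics apply), "T" (4x4, takes a point from camera to world coordinates). Camera axes: x right, y down, z forward; pixel columns grow to the right and rows downward; lengths in mm; the calibration is good to about 2 mm. A picture is of the moment at which its call begins.
- arm.hand_in(): hands the job in, once; it reports no verdict.
Trained networks look in the newest picture that a camera, given by its name, has taken for a name from the list of things; names that differ only in an ending like _2 or _b are one class to them, and where a whole thing is asked for, a point or a joint stands for the part that bears it (a point fixed in the world has none). Each returns a list of dicts, best first, with "score" (0 to 1); they miss things now and then, are a little off and sometimes report something else, mostly with a low value. They report only what shows in the picture. A call takes as long as a camera call. They do not tell look-alikes from the thing itself.
- nets.find_in(camera, target): "bbox" ([left, top, right, bottom] in pixels, round what is visible of it).
- nets.pinpoint(camera, target): "pixel" ([row, column] in pixels: a listed point, or the origin of a listed thing).
The state is a dict: "time": time; "joints": joint angles; "dq": joint speeds; "tau": joint torques, N m; "ee_pos": TCP position; "tcp_rot": TCP orientation; "force": force on the tool from outside, world axes, zero at the start; "moment": the same for the moment, N m; "width": finger opening in mm.
Only numpy, scipy, OpenCV 4.12 (cv2) and the standard library are available. Lean on these libraries where they do the work, as an engineer would, in place of code of your own. Each camera call takes 0.05 s, during which the arm holds its last target.

TASK

Set out the washed lamp parts to dry: press the round stem down into the two sprung fork clips of the holder until it is fully home, lay every square arm across the two raised rails of the drying rack, centred and one to a bay, and lay the round wall plate, boss upwards, flat and centred on the sloping rest with its edge against the lip. Only when everything is in place, throw the fan switch fully over, away from the robot; leave the jar, the bowl and the screwdriver alone.

Things in the scene. Friction and masses are not known exactly. Their poses are not given: they have to be found in the camera images.
- stem: round steel lamp stem, 16 mm diameter, with a square brass nut 20 x 20 x 10 mm on each end, 200 mm long in all, lying on its nuts at the start (axis 10 mm above the table); origin at its centre, its x axis runs along its length
- arm1: straight square steel lamp arm, 130 x 14 x 14 mm, lying flat at the start; origin at its centre, its x axis runs along its length. Three or four arms are there in a run
- arm2: straight square steel lamp arm, 130 x 14 x 14 mm, lying flat at the start; origin at its centre, its x axis runs along its length. Three or four arms are there in a run
- arm3: straight square steel lamp arm, 130 x 14 x 14 mm, lying flat at the start; origin at its centre, its x axis runs along its length. Three or four arms are there in a run
- arm4: straight square steel lamp arm, 130 x 14 x 14 mm, lying flat at the start; origin at its centre, its x axis runs along its length. Three or four arms are there in a run
- plate: round steel wall plate, 80 mm diameter and 8 mm thick, with a boss of 24 mm diameter standing 24 mm up from the middle of its top (32 mm high in all); origin at the centre of its underside, z up through the boss
- rack: drying rack: base 100 x 236 x 10 mm, two thin rails 8 mm wide along its y axis at x = -40 and +40 mm, open between. Each rail has four bays 24 mm wide, floors 60 mm above the table, between lands 6 mm higher; the bays of the two rails are in line, so an arm lies along the rack's x axis. Origin under its centre on the table
- bay0 (a point): bay 0 of the rack: the point midway between the two rails at the height of the bay floors (60 mm), at y = -82.5 mm in the rack's frame; an arm in this bay has its centre 7 mm above this point
- bay1 (a point): bay 1 of the rack: the point midway between the two rails at the height of the bay floors (60 mm), at y = -27.5 mm in the rack's frame; an arm in this bay has its centre 7 mm above this point
- bay2 (a point): bay 2 of the rack: the point midway between the two rails at the height of the bay floors (60 mm), at y = 27.5 mm in the rack's frame; an arm in this bay has its centre 7 mm above this point
- bay3 (a point): bay 3 of the rack: the point midway between the two rails at the height of the bay floors (60 mm), at y = 82.5 mm in the rack's frame; an arm in this bay has its centre 7 mm above this point
- holder: stem holder: base 50 x 150 x 12 mm with fork clips 16 mm wide at y = -55 and +55 mm, open between. Each has a fixed cheek on its +x side and a sprung hinged jaw on its -x side that gives way to a rod pressed straight down (about 5 N a clip) and snaps back over it; tops of the jaws at 70 mm. The stem goes in along the holder's y axis. Origin under its centre on the table
- seat (a point): where the centre of the stem is when it is fully home in both clips: midway between the clips, 48 mm above the table
- stand: foot of the sloping rest: plywood, 100 x 80 mm; origin under its centre on the table; it carries the rest, whose low end is at its -x side
- rest: sloping plywood rest, 104 mm long (along its x axis, which points up the slope at 20 degrees) and 60 mm wide (y); origin in the middle of its sloping upper face (50 mm above the table), z square to that face. A wooden lip 8 mm high crosses its low end, its inner face at x = -44 mm: a plate against the lip has its centre at x = -4 mm
- fan_switch (a joint): toggle lever of the fan: 0 = off, leaning towards the robot (-x of its block); 1.0 = fully on, leaning away (+x of its block); stays where it is left
- fan_switch_tip (a point): centre of the 26 mm black ball on the end of the lever, 80 mm from the pivot
- fan_switch_base: block of the fan switch, 70 x 50 x 25 mm; origin under its centre; the lever's pivot is 22 mm above it and the lever swings in the block's xz plane
- polish: jar of polish, 54 mm diameter, 60 mm high; origin at the centre of its underside; not part of the job
- shade: small brass bowl, 90 mm diameter, 50 mm high; origin at the centre of its underside; not part of the job
- driver: screwdriver lying on the table; origin on its underside near the middle; not part of the job
Things that resemble listed ones, but are neither listed nor needed, are in the scene too. What is shaped like the plate but purple is not meant.

How it is judged (in metres and radians):
On the way, in this order (a step that is already met when the one before it is completed fails the run):
1. stem home in both clips, every arm on the rack, plate on the sloping rest, with the fan still off (x of arm1 in the frame of rack between -0.02 and 0.02 m and y of arm1 in the frame of rack between -0.1 and 0.1 m and z of arm1 in the frame of rack between 0.0635 and 0.07 m and angle between the x axis of each of arm1, arm2, arm3, arm4 and the x axis of rack, either way round below 0.15 rad and x of arm2 in the frame of rack between -0.02 and 0.02 m and y of arm2 in the frame of rack between -0.1 and 0.1 m and z of arm2 in the frame of rack between 0.0635 and 0.07 m and x of arm3 in the frame of rack between -0.02 and 0.02 m and y of arm3 in the frame of rack between -0.1 and 0.1 m and z of arm3 in the frame of rack between 0.0635 and 0.07 m and x of arm4 in the frame of rack between -0.02 and 0.02 m and y of arm4 in the frame of rack between -0.1 and 0.1 m and z of arm4 in the frame of rack between 0.0635 and 0.07 m and distance between each of arm2, arm3, arm4 and arm1 above 0.03 m and distance between each of arm3, arm4 and arm2 above 0.03 m and distance between arm4 and arm3 above 0.03 m and y of stem in the frame of holder between -0.015 and 0.015 m and x of stem in the frame of holder between -0.004 and 0.004 m and z of stem in the frame of holder between 0.044 and 0.0515 m and angle between the x axis of stem and the y axis of holder, either way round below 0.06 rad and x of plate in the frame of rest between -0.01 and 0.006 m and y of plate in the frame of rest between -0.015 and 0.015 m and z of plate in the frame of rest between -0.004 and 0.004 m and angle between the z axis of plate and the z axis of rest, either way round below 0.08 rad and angle between plate's own z axis and vertical below 1 rad and linear speed of each of arm1, arm2, arm3, arm4, stem, plate below 0.02 m/s), for 0.2 s.
2. fan switch thrown fully over (value of joint fan_switch above 0.85 rad), for 0.2 s.
At the end, for the whole second after the job is handed in: Stem home in both clips (4 mm; 15 mm lengthwise; 0.06 rad); each arm alone in a bay, on both rails, within 20 mm of centre and 0.15 rad of square; plate flat on the rest, within 15 mm of its midline and 10 mm of the lip; switch past 0.85 rad; all released and at rest (all of step 1 and value of joint fan_switch above 0.85 rad); the robot touches nothing.
It fails at once if the jar was moved more than 30 mm (distance of polish from where it was at the start of the episode above 0.03 m).
It fails at once if the bowl was moved more than 30 mm (distance of shade from where it was at the start of the episode above 0.03 m).
It fails at once if the screwdriver was moved more than 30 mm (distance of driver from where it was at the start of the episode above 0.03 m).
Of arm1, arm2, arm3, arm4 only 3 to 4 are there at a start; the rules pass over those that are not, and their reading is None.
At some moment in a run one of arm1, arm2, arm3, arm4, stem may be knocked a few centimetres aside while the robot is not near it.
Once in a run the grip may slacken for a moment while it holds something.
It also fails if it takes over 210 s, if anything falls off the work surface, if the arm or the gripper's body presses on something with over 40 N, if the wrist force passes 120 N, or if a joint passes its speed limit or range.

## Working session

There is one attempt and no reset: what is moved stays moved. The work goes in short steps, Python scripts to look and compute and a tool call to move; the robot and the scene stay as the last step left them, time stands still between calls to the robot, and variables do not carry over. Pictures are saved under pics/ and viewed, and the job is handed in when it is done.

Besides the shell and the picture viewer there is one more tool, called after "Request:" as name(argument=value, ...), one argument or row to a line, values as JSON. send_rows: Moves the arm, as the interface text tells. Its arguments: {"type":"object","properties":{"increments":{"type":"array","items":{"type":"array","items":{"type":"number"}}}},"required":["increments"]}

```bash
ls; mkdir -p pics
python3 - <<'E'
from station import status, viewer
import cv2
print(status.get_obs())
for n in ("side","top","wrist"):
    c=viewer.camera(n); cv2.imwrite(f"pics/{n}0.png",c["img"][:,:,::-1]); print(n,c["K"],c["k1"],c["T"].round(3))
E
```

```text
pics
{'time': 0.0, 'joints': array([ 1.43820229,  0.50184552, -0.42679819,  1.551441  ,  0.22077843,
        1.13830587, -0.21031406]), 'dq': array([ 3.59849175e-04, -8.76748220e-04, -1.07917941e-03, -7.27104487e-06,
        3.87994328e-04, -1.12923564e-03, -9.13907324e-04]), 'tau': array([ 5.98142706e-04, -5.69512331e+01, -5.81563488e+00, -2.80937093e+01,
        1.07843793e-02,  1.19861189e-02,  7.14863901e-06]), 'ee_pos': array([ 250.30358184, -599.12322403,  230.26516984]), 'tcp_rot': array([-3.07837772e+00, -6.17338891e-01,  4.65476395e-04]), 'force': array([0.85340803, 0.01171567, 0.73385555]), 'moment': array([ 0.02643855, -0.00179962, -0.01525457]), 'width': 85.1028775300049}
side [[406.92350627   0.         314.86083459]
 [  0.         406.92350627 198.93932385]
 [  0.           0.           1.        ]] 0.009951094165997472 [[-8.75000e-01 -3.48000e-01  3.36000e-01  1.65179e+02]
 [-4.84000e-01  6.43000e-01 -5.94000e-01  6.98130e+02]
 [-9.00000e-03 -6.83000e-01 -7.31000e-01  8.99182e+02]
 [ 0.00000e+00  0.00000e+00  0.00000e+00  1.00000e+00]]
top [[385.48933909   0.         325.09527366]
 [  0.         385.48933909 202.68092681]
 [  0.           0.           1.        ]] -0.03112942373940217 [[ 3.00000e-03 -9.84000e-01  1.78000e-01  3.74622e+02]
 [-1.00000e+00 -4.00000e-03 -8.00000e-03  2.13840e+01]
 [ 8.00000e-03 -1.78000e-01 -9.84000e-01  1.06912e+03]
 [ 0.00000e+00  0.00000e+00  0.00000e+00  1.00000e+00]]
wrist [[292.96949721   0.         314.21722263]
 [  0.         292.96949721 201.72295148]
 [  0.           0.           1.        ]] -0.04600553567017227 [[ 3.85000e-01 -8.73000e-01 -2.98000e-01  3.26827e+02]
 [-9.23000e-01 -3.65000e-01 -1.23000e-01 -5.67715e+02]
 [-2.00000e-03  3.22000e-01 -9.47000e-01  3.72912e+02]
 [ 0.00000e+00  0.00000e+00  0.00000e+00  1.00000e+00]]
```

View pics/top0.png

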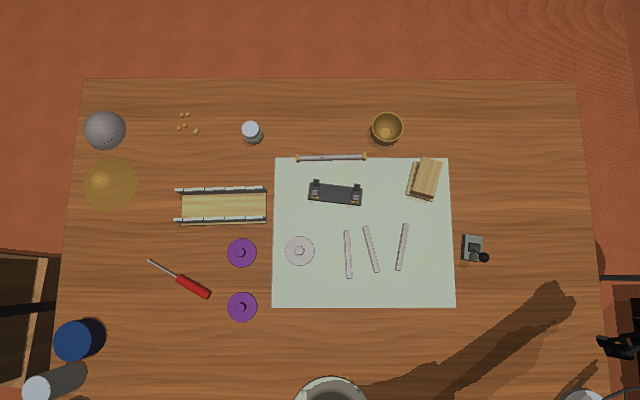

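View pics/side0.png

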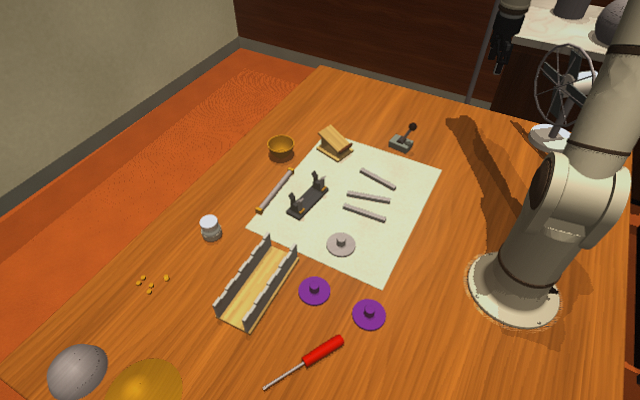

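View pics/wrist0.png

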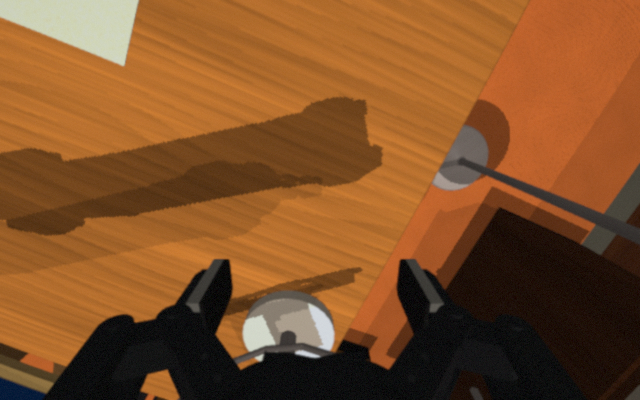

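```bash
cat > h.py <<'E'
import numpy as np, cv2
from scipy.spatial.transform import Rotation as R
from station import status, viewer, nets
def ray(c,px):  # px Nx2 (col,row)
    px=np.atleast_2d(np.asarray(px,float)); K=c["K"]
    d=(px-[K[0,2],K[1,2]])/[K[0,0],K[1,1]]; u=d.copy()
    for _ in range(10): u=d/(1+c["k1"]*(u**2).sum(1,keepdims=True))
    return np.c_[u,np.ones(len(u))]
def onplane(c,px,z):
    r=ray(c,px)@c["T"][:3,:3].T; o=c["T"][:3,3]
    return o+r*((z-o[2])/r[:,2])[:,None]
def proj(c,P):
    P=np.atleast_2d(P); p=(P-c["T"][:3,3])@c["T"][:3,:3]; u=p[:,:2]/p[:,2:]
    u=u*(1+c["k1"]*(u**2).sum(1,keepdims=True)); return u*[c["K"][0,0],c["K"][1,1]]+[c["K"][0,2],c["K"][1,2]]
def cloud(c):
    h,w=c["depth"].shape; cc,rr=np.meshgrid(np.arange(w),np.arange(h))
    r=ray(c,np.c_[cc.ravel(),rr.ravel()]); P=r*c["depth"].reshape(-1,1)
    return (P@c["T"][:3,:3].T+c["T"][:3,3]).reshape(h,w,3)
def save(n,img,s=1):
    cv2.imwrite(f"pics/{n}.png",cv2.resize(img[:,:,::-1],None,fx=s,fy=s,interpolation=cv2.INTER_CUBIC))
def ortho(c,x0,x1,y0,y1,z,res):
    # top view picture: image up = +x, left=+y ; map plane z
    xs=np.arange(x1,x0,-res); ys=np.arange(y1,y0,-res)
    X,Y=np.meshgrid(xs,ys,indexing="ij"); p=proj(c,np.c_[X.ravel(),Y.ravel(),np.full(X.size,z)]).astype(np.float32)
    return cv2.remap(c["img"],p[:,0].reshape(X.shape),p[:,1].reshape(X.shape),cv2.INTER_LINEAR)
E
python3 - <<'E'
from h import *
c=viewer.camera("top"); P=cloud(c)
for t in ["stem","arm1","plate","rack","holder","seat","stand","rest","fan_switch_tip","fan_switch_base","bay0","bay1","bay2","bay3","polish","shade","driver"]:
    r=nets.pinpoint("top",t)
    for d in r[:5]:
        q=d["pixel"]; p=P[int(round(q[0])),int(round(q[1]))]
        print(t,round(d["score"],2),np.round(q,1),p.round(0))
save("topc",c["img"][140:320,150:510],2.2)
E
```

```text
stem 0.68 [158.1 333.5] [695. -12.  13.]
stem 0.55 [180.2 428.3] [ 622. -266.   52.]
arm1 0.8 [244.3 403.4] [ 451. -200.   16.]
arm1 0.65 [257.  344.9] [416. -42.  -2.]
arm1 0.59 [247.7 368.1] [ 441. -106.    1.]
plate 0.92 [251.5 240.5] [427. 240.  32.]
plate 0.91 [251.4 298.8] [430.  83.  31.]
rack 0.56 [206.8 226.6] [553. 287.   8.]
holder 0.74 [199.6 335.1] [573. -14.  13.]
seat 0.57 [192.6 336. ] [592. -17.  15.]
seat 0.56 [156.9 334.1] [696. -12.  17.]
stand 0.74 [178.4 419.3] [ 628. -243.   49.]
rest 0.61 [179.3 425.8] [ 626. -263.   46.]
rest 0.38 [199.8 251. ] [573. 220.   9.]
fan_switch_tip 0.6 [252.4 299.9] [427.  80.  33.]
fan_switch_tip 0.42 [257.1 485.6] [ 412. -387.  109.]
fan_switch_base 0.55 [244.5 470.5] [ 450. -379.   31.]
fan_switch_base 0.26 [132.9 256.5] [750. 204.  62.]
bay0 0.91 [203.5 206.8] [560. 343.  11.]
bay0 0.88 [205.8 187.1] [554. 397.  13.]
bay0 0.79 [199.  248.9] [575. 226.  12.]
bay0 0.77 [201.7 232.2] [566. 273.  11.]
bay1 0.91 [203.5 206.8] [560. 343.  11.]
bay1 0.88 [205.8 187.1] [554. 397.  13.]
bay1 0.79 [199.  248.9] [575. 226.  12.]
bay1 0.77 [201.7 232.2] [566. 273.  11.]
bay2 0.91 [203.5 206.8] [560. 343.  11.]
bay2 0.88 [205.8 187.1] [554. 397.  13.]
bay2 0.79 [199.  248.9] [575. 226.  12.]
bay2 0.77 [201.7 232.2] [566. 273.  11.]
bay3 0.91 [203.5 206.8] [560. 343.  11.]
bay3 0.88 [205.8 187.1] [554. 397.  13.]
bay3 0.79 [199.  248.9] [575. 226.  12.]
bay3 0.77 [201.7 232.2] [566. 273.  11.]
polish 0.8 [135.5 255.6] [747. 207.  45.]
polish 0.45 [244.8 403.4] [ 448. -200.   14.]
shade 0.41 [199.3 249.6] [575. 223.  10.]
driver 0.68 [277.7 179.6] [357. 399.  26.]
driver 0.53 [189.2 337.6] [605. -23.   9.]
```

View pics/topc.png

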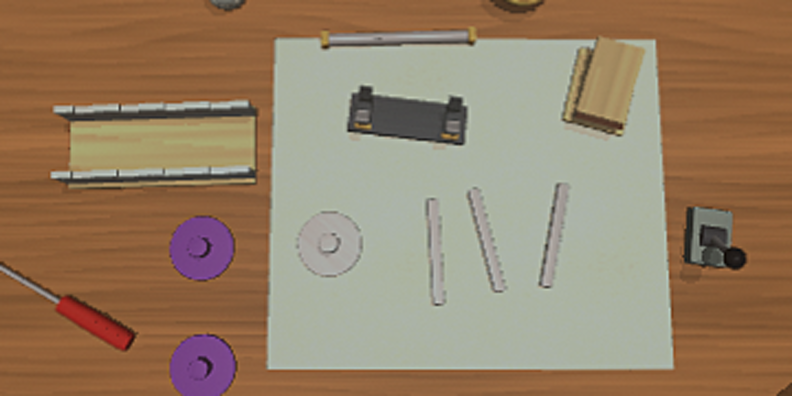

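```bash
cat >> h.py <<'E'
def plan(x,y,z,yaw,half=True):
    """increment (tool axes) to TCP x,y,z with tool x axis at world yaw; picks nearer half-turn if half"""
    o=status.get_obs(); M=R.from_rotvec(o["tcp_rot"]).as_matrix()
    cy=np.arctan2(M[1,0],M[0,0]); d=M.T@(np.array([x,y,z])-o["ee_pos"])
    t=-(yaw-cy); 
    p=np.pi if half else 2*np.pi
    t=(t+p/2)%p-p/2
    rows=max(np.linalg.norm(d)/41.7, abs(t)/0.125)
    print("inc",d.round(1),"turn",round(t,3),"alt",round(t-np.sign(t)*p,3),"minrows",round(rows,1),"| now",o["ee_pos"].round(1),"yaw",round(cy,3),"j7",round(o["joints"][6],2),"t",round(o["time"],1),"w",round(o["width"],1))
    return d,t
E
python3 -c "
from h import *
plan(450,-100,250,0,False)"
```

```text
inc [ 376.6 -384.2  -18.7] turn 0.396 alt -5.887 minrows 12.9 | now [ 250.6 -599.7  231.3] yaw 0.396 j7 -0.21 t 1.1 w 85.7
```

Request:
send_rows(
  increments=[
    [377,-384,-19,0.396,-1],
    [377,-384,-19,0.396,-1],
    [377,-384,-19,0.396,-1],
    [377,-384,-19,0.396,-1],
    [377,-384,-19,0.396,-1],
    [377,-384,-19,0.396,-1],
    [377,-384,-19,0.396,-1],
    [377,-384,-19,0.396,-1],
    [377,-384,-19,0.396,-1],
    [377,-384,-19,0.396,-1],
    [377,-384,-19,0.396,-1],
    [377,-384,-19,0.396,-1],
    [377,-384,-19,0.396,-1],
    [377,-384,-19,0.396,-1],
    [377,-384,-19,0.396,-1],
    [377,-384,-19,0.396,-1],
    [377,-384,-19,0.396,-1],
    [377,-384,-19,0.396,-1],
  ],
)

```text
time: 2.55
ee_pos: [449.9, -101.7, 250.1]
tcp_rot: [3.141, -0.005, -0.001]
force: [-0.9, 0.3, 0.4]
width: 85.3
```

Run:
```python
from h import *
c=viewer.camera("wrist"); save("w1",c["img"]); print(c["T"][:3,3])
o=status.get_obs(); print(o["ee_pos"],o["force"])
for t in ["arm1","plate","holder","stem","rest","stand"]:
    for d in nets.pinpoint("wrist",t)[:5]:
        q=d["pixel"]; print(t,round(d["score"],2),np.round(q,1),[onplane(c,[q[1],q[0]],z)[0].round(0)[:2] for z in (7,50)])
```

```text
[ 532.8013088  -102.22375696  392.6480596 ]
[ 449.91250724 -101.53096455  250.14332822] [-0.19084661  0.56670454  0.2331085 ]
arm1 0.72 [169.8 384.7] [array([ 446., -197.]), array([ 456., -186.])]
arm1 0.7 [176.  319.8] [array([ 438., -110.]), array([ 448., -109.])]
arm1 0.69 [187.1 276.4] [array([423., -50.]), array([435., -56.])]
plate 0.91 [180.3 181.4] [array([433.,  80.]), array([444.,  60.])]
plate 0.77 [185.5  73.6] [array([427., 237.]), array([438., 200.])]
plate 0.52 [171.  384.7] [array([ 445., -197.]), array([ 454., -186.])]
holder 0.65 [ 54.2 241.8] [array([589., -15.]), array([583., -25.])]
stem 0.52 [  8.4 468.4] [array([ 639., -283.]), array([ 628., -263.])]
stand 0.89 [ 20.7 446.4] [array([ 626., -258.]), array([ 615., -241.])]
```

View pics/w1.png

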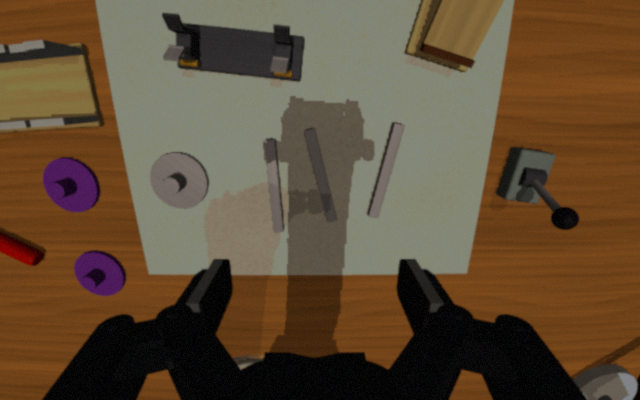

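Run:
```python
from h import *
c=viewer.camera("wrist")
im=ortho(c,340,540,-260,130,14,0.5)
# grid ticks
im=im.copy()
for y in range(-250,130,50):
    cv2.line(im,(int((130-y)*2),0),(int((130-y)*2),8),(255,0,0),2)
for x in range(350,540,50):
    cv2.line(im,(0,int((540-x)*2)),(8,int((540-x)*2)),(255,0,0),2)
save("o1",im)
```

```text
(no output)
```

View pics/o1.png

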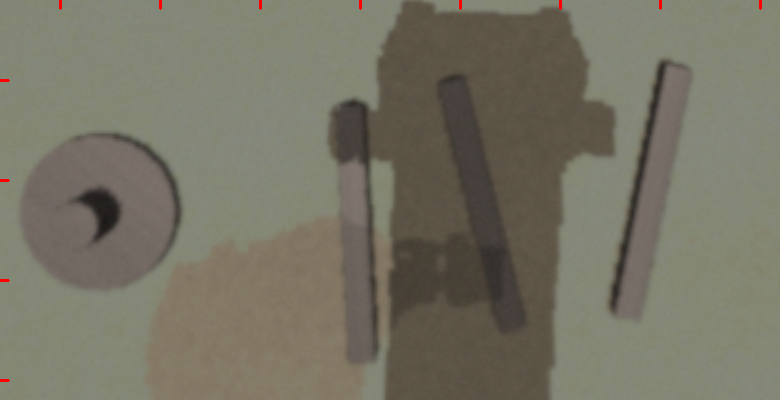

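Request:
send_rows(
  increments=[
    [60,-390,0,0,-1],
    [60,-390,0,0,-1],
    [60,-390,0,0,-1],
    [60,-390,0,0,-1],
    [60,-390,0,0,-1],
    [60,-390,0,0,-1],
    [60,-390,0,0,-1],
    [60,-390,0,0,-1],
    [60,-390,0,0,-1],
    [60,-390,0,0,-1],
    [60,-390,0,0,-1],
    [60,-390,0,0,-1],
    [60,-390,0,0,-1],
  ],
)

```text
time: 4.03
ee_pos: [510.6, 288.5, 249.8]
tcp_rot: [3.14, -0.002, -0.001]
force: [-1.1, 0.6, 0.2]
width: 85.4
```

Run:
```python
from h import *
c=viewer.camera("wrist"); save("w2",c["img"])
o=status.get_obs(); print(o["ee_pos"],o["force"])
im=ortho(c,460,680,160,480,66,0.4).copy()
for y in range(200,480,50): cv2.line(im,(int((480-y)*2.5),0),(int((480-y)*2.5),8),(255,0,0),2)
for x in range(500,680,50): cv2.line(im,(0,int((680-x)*2.5)),(8,int((680-x)*2.5)),(255,0,0),2)
save("o2",im)
```

```text
[510.88752377 287.87067733 249.92115998] [ 0.08847905 -1.125148   -0.72659978]
```

View pics/w2.png

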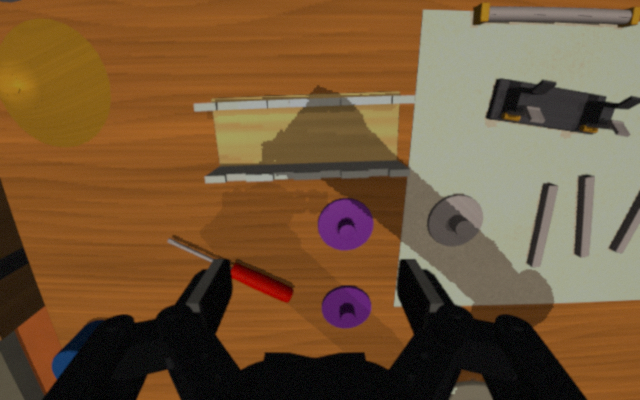

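View pics/o2.png

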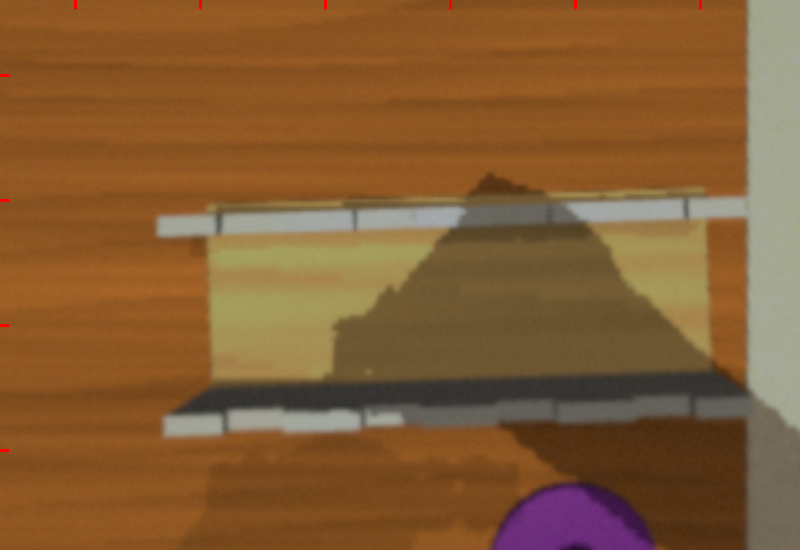

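Run:
```python
from h import *
plan(424,-48,100,.035)
```

```text
inc [-86.  335.9 150.5] turn -0.037 alt 3.104 minrows 9.1 | now [510.9 287.9 249.9] yaw -0.002 j7 -2.43 t 4.1 w 85.4
```

Request:
send_rows(
  increments=[
    [-86,336,50,3.1,0.06],
    [-86,336,50,3.1,0.06],
    [-86,336,50,3.1,0.06],
    [-86,336,50,3.1,0.06],
    [-86,336,50,3.1,0.06],
    [-86,336,50,3.1,0.06],
    [-86,336,50,3.1,0.06],
    [-86,336,50,3.1,0.06],
    [-86,336,50,3.1,0.06],
    [-86,336,50,3.1,0.06],
    [-86,336,50,3.1,0.06],
    [-86,336,50,3.1,0.06],
    [-86,336,50,3.1,0.06],
    [-86,336,50,3.1,0.06],
    [-86,336,50,3.1,0.06],
    [-86,336,50,3.1,0.06],
    [-86,336,50,3.1,0.06],
    [-86,336,50,3.1,0.06],
    [-86,336,50,3.1,0.06],
    [-86,336,50,3.1,0.06],
  ],
)

```text
time: 5.75
ee_pos: [433.3, -60.2, 177.0]
tcp_rot: [1.733, -2.618, -0.078]
force: [-0.3, -0.7, 0.2]
width: 40.1
```

Run:
```python
from h import *
plan(424,-48,100,.035)
```

```text
inc [-5.5 10.1 77.6] turn 1.134 alt -2.007 minrows 9.1 | now [433.3 -60.2 177. ] yaw -1.972 j7 -2.57 t 5.8 w 40.1
```

Run:
```python
from h import *
print(status.get_obs()["joints"].round(2))
```

```text
[-1.01  0.78  1.56  2.13 -0.86  1.23 -2.57]
```

```bash
cat > kin.py <<'E'
import numpy as np
from scipy.spatial.transform import Rotation as R
# xArm7 URDF origins
X=[((0,0,.267),(0,0,0)),((0,0,0),(-np.pi/2,0,0)),((0,-.293,0),(np.pi/2,0,0)),((.0525,0,0),(np.pi/2,0,0)),((.0775,-.3425,0),(np.pi/2,0,0)),((0,0,0),(np.pi/2,0,0)),((.076,.097,0),(-np.pi/2,0,0))]
def fk(q,tool=0,b=0):
    T=np.eye(4); T[:3,:3]=R.from_euler("z",b).as_matrix()
    for (t,r),a in zip(X,q):
        A=np.eye(4); A[:3,:3]=(R.from_euler("xyz",r)*R.from_euler("z",a)).as_matrix(); A[:3,3]=np.array(t)*1000
        T=T@A
    A=np.eye(4);A[2,3]=tool; return T@A
E
python3 - <<'E'
from kin import *
from h import status
o=status.get_obs()
for q,p,r in [([1.43820229,  0.50184552, -0.42679819,  1.551441  ,  0.22077843,1.13830587, -0.21031406],[250.30,-599.12,230.27],[-3.07837772e+00, -6.17338891e-01,  4.65476395e-04]),(o["joints"],o["ee_pos"],o["tcp_rot"])]:
    T=fk(q,0); M=R.from_rotvec(r).as_matrix()
    print(T[:3,3].round(1),np.hypot(*T[:2,3]),np.arctan2(T[1,3],T[0,3]),T[:3,2].round(3),"actual",np.hypot(p[0],p[1]),np.arctan2(p[1],p[0]),M[:,2].round(3))
    print(T[:3,0],M[:,0])
E
```

```text
[269.5 524.1 312.5] 589.3268276231724 1.0958346355425272 [-0.019 -0.035 -0.999] actual 649.303368542009 -1.1750574456367358 [-0.001  0.002 -1.   ]
[ 0.39228638  0.918989   -0.03963103] [9.22676842e-01 3.85574167e-01 8.76561648e-05]
[ 579.  -141.4  627.3] 595.9693842424196 -0.2394993415411828 [ 0.654  0.093 -0.751] actual 437.4542288857297 -0.1380639854830714 [-0.028  0.041 -0.999]
[-0.70388128  0.43821418 -0.55903441] [-0.39072123 -0.92012322 -0.02664927]
```

```bash
cat > fit.py <<'E'
from kin import *
import itertools, json
from scipy.optimize import least_squares
from h import status
o=status.get_obs()
D=[([1.43820229,0.50184552,-0.42679819,1.551441,0.22077843,1.13830587,-0.21031406],[250.30,-599.12,230.27],[-3.07837772e+00,-6.17338891e-01,4.65476395e-04]),(o["joints"],o["ee_pos"],o["tcp_rot"])]
def ori(q,s,b,c):
    a=np.array(q)*s
    return R.from_euler("ZYZYZYZ",[0]*7) if 0 else (R.from_euler("z",b+a[0])*R.from_euler("y",a[1])*R.from_euler("z",a[2])*R.from_euler("y",a[3])*R.from_euler("z",a[4])*R.from_euler("y",a[5])*R.from_euler("z",a[6]+c))
res=[]
for s in itertools.product([1,-1],repeat=7):
  for f in (0,1):   # tool flip
    def r(x):
        e=[]
        for q,p,rv in D:
            Q=ori(q,s,x[0],x[1])
            if f: Q=Q*R.from_euler("x",np.pi)
            e+=list((Q.inv()*R.from_rotvec(rv)).as_rotvec())
        return np.array(e)
    for b0 in (-2,0,2):
        k=least_squares(r,[b0,0]); res.append((k.cost,s,f,k.x.round(3)))
res.sort(key=lambda t:t[0])
for t in res[:8]: print(t)
E
python3 fit.py
```

```text
(np.float64(2.871190553009228e-17), (-1, 1, -1, 1, -1, 1, -1), 0, array([0.   , 1.571]))
(np.float64(2.8711906955418296e-17), (-1, -1, -1, -1, -1, -1, -1), 0, array([ 3.142, -1.571]))
(np.float64(2.8711907947500285e-17), (-1, -1, -1, -1, -1, -1, -1), 0, array([-3.142, -1.571]))
(np.float64(2.8711913199278005e-17), (-1, 1, -1, 1, -1, 1, -1), 0, array([0.   , 1.571]))
(np.float64(3.1144461913744155e-17), (-1, 1, -1, 1, -1, 1, -1), 0, array([6.283, 1.571]))
(np.float64(4.1333179613532136e-17), (-1, -1, -1, -1, -1, -1, -1), 0, array([-3.142, -1.571]))
(np.float64(3.737804060949471e-05), (1, 1, 1, 1, 1, 1, -1), 0, array([4.351, 1.574]))
(np.float64(3.737804060951817e-05), (1, 1, 1, 1, 1, 1, -1), 0, array([4.351, 1.574]))
```

Request:
send_rows(
  increments=[
    [0,0,-60,-2.4,0.06],
    [0,0,-60,-2.4,0.06],
    [0,0,-60,-2.4,0.06],
    [0,0,-60,-2.4,0.06],
    [0,0,-60,-2.4,0.06],
    [0,0,-60,-2.4,0.06],
    [0,0,-60,-2.4,0.06],
    [0,0,-60,-2.4,0.06],
    [0,0,-60,-2.4,0.06],
    [0,0,-60,-2.4,0.06],
    [0,0,-60,-2.4,0.06],
    [0,0,-60,-2.4,0.06],
    [0,0,-60,-2.4,0.06],
    [0,0,-60,-2.4,0.06],
    [0,0,-60,-2.4,0.06],
    [0,0,-60,-2.4,0.06],
    [0,0,-60,-2.4,0.06],
    [0,0,-60,-2.4,0.06],
    [0,0,-60,-2.4,0.06],
    [0,0,-60,-2.4,0.06],
  ],
)

```text
time: 7.42
ee_pos: [434.2, -63.9, 237.0]
tcp_rot: [-3.022, -0.66, 0.028]
force: [0.5, 0.4, -0.3]
width: 39.9
```

Run:
```python
from h import *
print(status.get_obs()["joints"].round(2))
plan(424,-48,100,.035)
```

```text
[-0.84  0.17  1.06  2.06 -0.21  1.05 -0.81]
inc [ -1.7 -11.8 137.8] turn 0.395 alt -2.747 minrows 3.3 | now [434.2 -63.9 237. ] yaw 0.43 j7 -0.81 t 7.4 w 39.9
```

Request:
send_rows(
  increments=[
    [-2,-12,60,-2.4,0.06],
    [-2,-12,60,-2.4,0.06],
    [-2,-12,60,-2.4,0.06],
    [-2,-12,60,-2.4,0.06],
    [-2,-12,60,-2.4,0.06],
    [-2,-12,60,-2.4,0.06],
    [-2,-12,60,-2.4,0.06],
    [-2,-12,60,-2.4,0.06],
    [-2,-12,60,-2.4,0.06],
    [-2,-12,60,-2.4,0.06],
    [-2,-12,60,-2.4,0.06],
    [-2,-12,60,-2.4,0.06],
    [-2,-12,60,-2.4,0.06],
    [-2,-12,60,-2.4,0.06],
    [-2,-12,60,-2.4,0.06],
    [-2,-12,60,-2.4,0.06],
    [-2,-12,60,-2.4,0.06],
    [-2,-12,60,-2.4,0.06],
    [-2,-12,60,-2.4,0.06],
    [-2,-12,60,-2.4,0.06],
  ],
)

```text
time: 9.08
ee_pos: [425.3, -52.3, 177.9]
tcp_rot: [-0.481, -3.07, -0.06]
force: [0.5, 0.1, -0.5]
width: 40.1
```

Run:
```python
from h import *
print(status.get_obs()["joints"].round(2))
plan(424,-48,100,.035)
c=viewer.camera("wrist"); save("w3",c["img"])
im=ortho(c,340,540,-260,130,14,0.5).copy()
for y in range(-250,130,50): cv2.line(im,(int((130-y)*2),0),(int((130-y)*2),8),(255,0,0),2)
for x in range(350,540,50): cv2.line(im,(0,int((540-x)*2)),(8,int((540-x)*2)),(255,0,0),2)
save("o3",im)
```

```text
[-0.43  0.18  0.58  2.13 -0.18  0.89  1.52]
inc [-0.5  1.1 78. ] turn -0.345 alt 2.796 minrows 2.8 | now [425.3 -52.3 177.9] yaw 2.831 j7 1.52 t 9.1 w 40.1
```

View pics/o3.png

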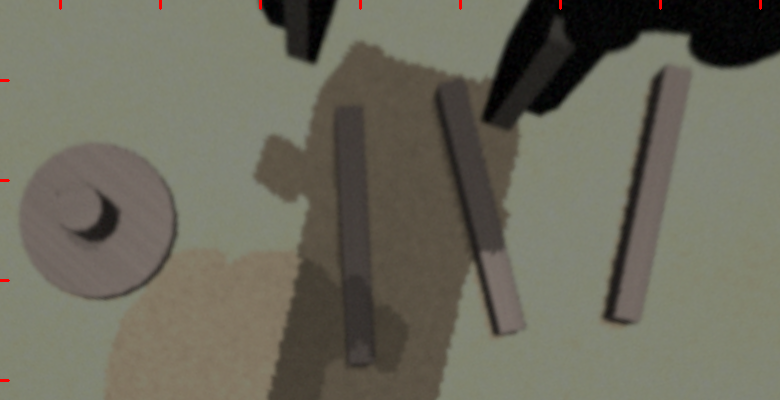

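Request:
send_rows(
  increments=[
    [-0.5,1,118,-0.345,0.06],
    [-0.5,1,118,-0.345,0.06],
    [-0.5,1,118,-0.345,0.06],
    [-0.5,1,118,-0.345,0.06],
    [-0.5,1,118,-0.345,0.06],
    [-0.5,1,118,-0.345,0.06],
    [-0.5,1,118,-0.345,0.06],
  ],
)

```text
time: 9.72
ee_pos: [425.0, -47.0, 62.3]
tcp_rot: [0.043, -3.118, -0.069]
force: [-0.3, 0.2, 1.3]
width: 40.4
```

Run:
```python
from h import *
print(status.get_obs()["joints"].round(2),status.get_obs()["tcp_rot"])
plan(423.5,-47.5,3,.04)
```

```text
[-0.29  0.4   0.43  2.21 -0.36  0.62  2.01] [ 0.04325044 -3.11829501 -0.06868394]
inc [ 0.2 -3.1 59.2] turn -0.012 alt 3.13 minrows 1.4 | now [425.  -47.   62.3] yaw -3.113 j7 2.01 t 9.7 w 40.4
```

Run:
```python
from h import *
for r in [[3.141,-.005,-.001],[3.14,-.002,-.001],[1.733,-2.618,-.078],[-3.022,-.66,.028],[-.481,-3.07,-.06],status.get_obs()["tcp_rot"]]:
    print(R.from_rotvec(r).as_matrix()[:,2].round(4))
```

```text
[-6.e-04 -6.e-04 -1.e+00]
[-6.0e-04 -1.6e-03 -1.0e+00]
[-0.0282  0.0409 -0.9988]
[-0.028   0.0432 -0.9987]
[-0.0272  0.0433 -0.9987]
[-0.0228  0.0437 -0.9988]
```

Request:
send_rows(
  increments=[
    [0,-3,30,-0.012,0.06],
    [0,-3,58,-0.012,0.06],
    [0,-3,58,-0.012,0.06],
    [0,-3,58,-0.012,0.06],
    [0,-3,58,-0.012,1],
    [0,-3,58,-0.012,1],
    [0,-3,58,-0.012,1],
    [0,-3,58,-0.012,1],
    [0,-3,58,-0.012,1],
    [0,-3,58,-0.012,1],
    [0,-3,-40,-0.012,1],
    [0,-3,-40,-0.012,1],
    [0,-3,-40,-0.012,1],
    [0,-3,-40,-0.012,1],
    [0,-3,-40,-0.012,1],
  ],
)

```text
time: 10.97
ee_pos: [427.3, -51.4, 103.8]
tcp_rot: [0.063, -3.122, -0.07]
force: [0.3, -1.6, -1.3]
width: 11.7
```

Run:
```python
from h import *
print(status.get_obs()["joints"].round(2),R.from_rotvec(status.get_obs()["tcp_rot"]).as_matrix()[:,2].round(4))
plan(556.1,215.8,150,.0335)
c=viewer.camera("wrist"); save("w4",c["img"])
```

```text
[-0.33  0.32  0.49  2.19 -0.29  0.71  1.97] [-0.0186  0.0446 -0.9988]
inc [-138.7  263.7  -36.7] turn 0.007 alt -3.135 minrows 7.2 | now [427.3 -51.4 103.8] yaw -3.101 j7 1.97 t 11.0 w 11.7
```

View pics/w4.png

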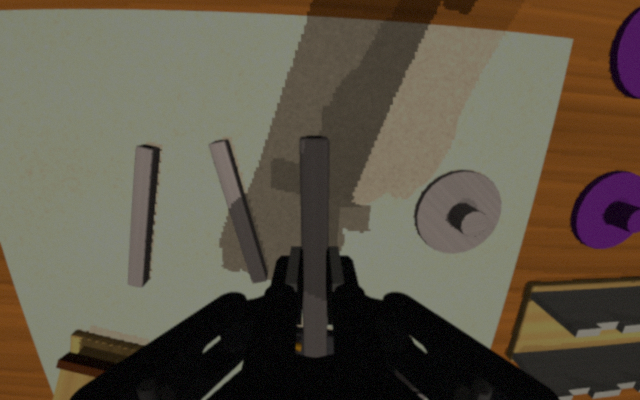

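Run:
```python
from h import *
c=viewer.camera("wrist"); print(onplane(c,[[314,138],[318,330],[318,355]],114).round(1)); print(status.get_obs()["ee_pos"])
save("w4c",c["img"][120:400,220:420],3)
```

```text
[[358.1 -54.9 114. ]
 [463.2 -48.5 114. ]
 [481.3 -47.7 114. ]]
[425.38290451 -51.23880201 101.90813568]
```

View pics/w4c.png

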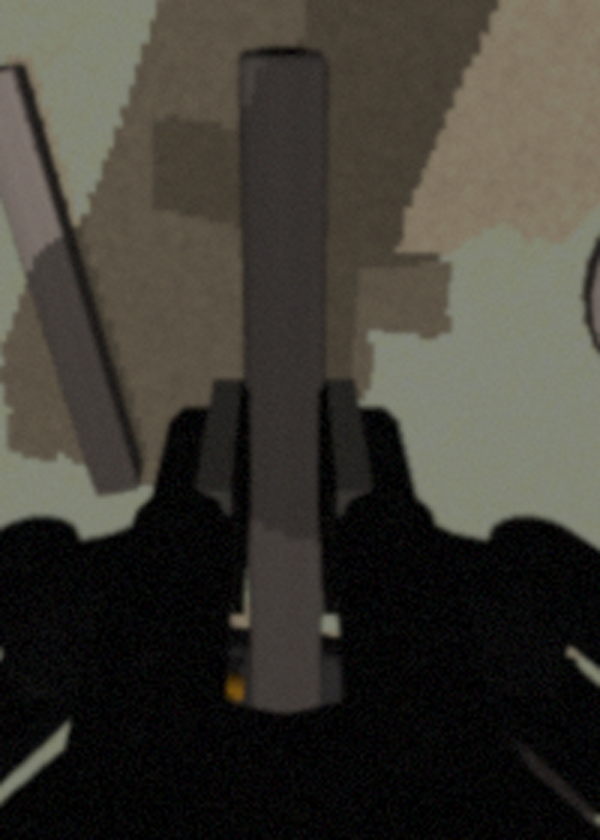

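Run:
```python
from h import *
plan(559,216,130,.0335)
```

```text
inc [-143.7  262.7  -19.3] turn 0.007 alt -3.135 minrows 7.2 | now [425.4 -51.2 101.9] yaw -3.101 j7 1.98 t 11.1 w 11.7
```

Request:
send_rows(
  increments=[
    [-10,20,-25,0.007,1],
    [-144,263,-19,0.007,1],
    [-144,263,-19,0.007,1],
    [-144,263,-19,0.007,1],
    [-144,263,-19,0.007,1],
    [-144,263,-19,0.007,1],
    [-144,263,-19,0.007,1],
    [-144,263,-19,0.007,1],
    [-144,263,-19,0.007,1],
    [-144,263,-19,0.007,1],
    [-144,263,-19,0.007,1],
    [-144,263,-19,0.007,1],
    [-144,263,-19,0.007,1],
  ],
)

```text
time: 12.15
ee_pos: [558.8, 214.3, 129.2]
tcp_rot: [0.047, -3.117, -0.068]
force: [-0.1, -1.5, 0.1]
width: 12.2
```

Run:
```python
from h import *
print(status.get_obs()["joints"].round(2),R.from_rotvec(status.get_obs()["tcp_rot"]).as_matrix()[:,2].round(4))
plan(559,215.8,66,.0335)
c=viewer.camera("wrist"); save("w5",c["img"])
print(onplane(c,[[314,138]],142))
c=viewer.camera("top"); save("t5",c["img"][130:330,100:360],3)
```

```text
[-0.68  0.52  0.4   1.79 -0.31  0.9   1.47] [-0.0242  0.0434 -0.9988]
inc [-1.7 -1.3 63.2] turn -0.003 alt 3.139 minrows 1.5 | now [558.8 214.3 129.2] yaw -3.111 j7 1.47 t 12.2 w 12.2
[[490.66176323 211.21048091 142.        ]]
```

View pics/w5.png

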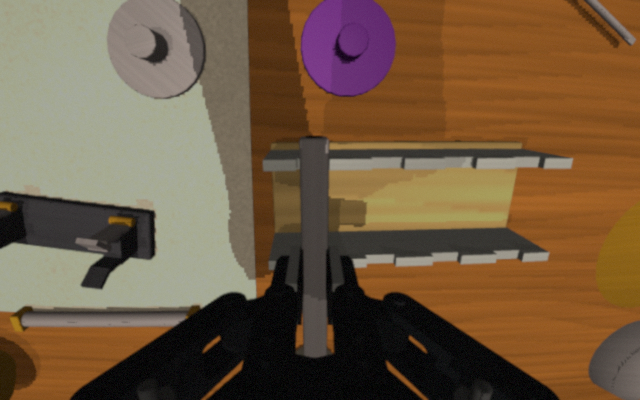

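View pics/t5.png

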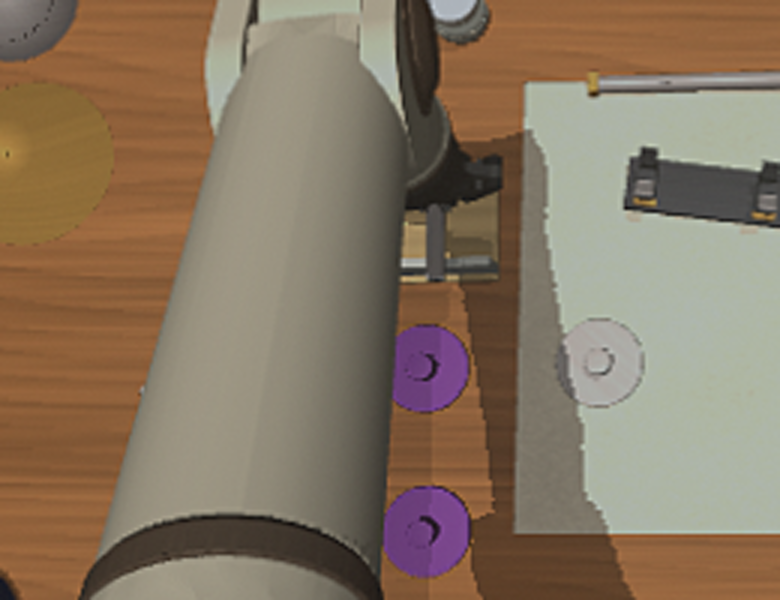

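Request:
send_rows(
  increments=[
    [-2,-1,35,-0.003,1],
    [-2,-1,55,-0.003,1],
    [-2,-1,62,-0.003,1],
    [-2,-1,62,-0.003,1],
    [-2,-1,62,-0.003,1],
  ],
)

```text
time: 12.67
ee_pos: [559.9, 216.2, 68.1]
tcp_rot: [0.052, -3.118, -0.07]
force: [0.3, -0.5, -0.6]
width: 11.8
```

Run:
```python
from h import *
print(status.get_obs()["force"])
c=viewer.camera("wrist"); save("w6",c["img"][100:400,160:480],2)
```

```text
[ 0.29995654 -0.45793897 -0.57736095]
```

View pics/w6.png

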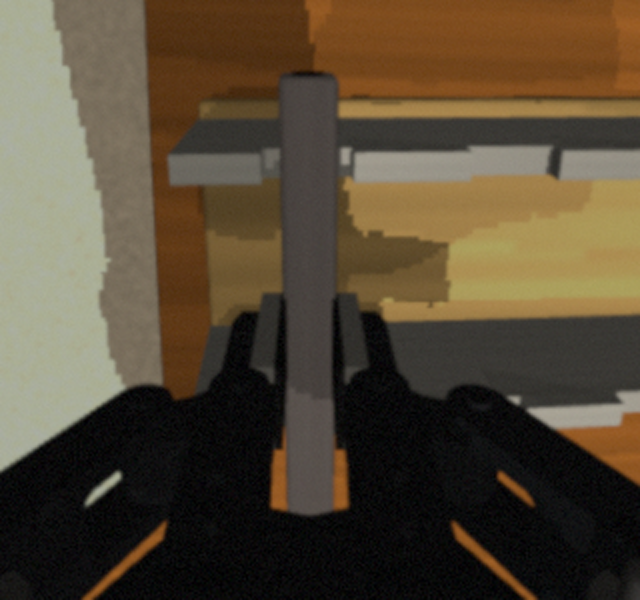

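Request:
send_rows(
  increments=[
    [0,0,4,0,1],
    [0,0,4,0,1],
    [0,0,4,0,0.29],
    [0,0,4,0,0.29],
    [0,0,4,0,0.29],
    [0,0,4,0,0.29],
    [0,0,-90,0,0.29],
    [0,0,-90,0,0.29],
    [0,0,-90,0,0.29],
    [0,0,-90,0,0.29],
  ],
)

```text
time: 13.55
ee_pos: [565.4, 213.0, 162.6]
tcp_rot: [0.052, -3.126, -0.075]
force: [0.3, 0.1, -0.1]
width: 30.2
```

Run:
```python
from h import *
print(status.get_obs()["joints"].round(2),R.from_rotvec(status.get_obs()["tcp_rot"]).as_matrix()[:,2].round(4))
plan(438,-111,160,.228)
c=viewer.camera("wrist"); save("w7",c["img"])
```

```text
[-0.69  0.49  0.42  1.76 -0.29  0.95  1.46] [-0.0152  0.0475 -0.9988]
inc [ 138.1 -319.4  -10.9] turn -0.195 alt 2.947 minrows 8.3 | now [565.4 213.  162.6] yaw -3.108 j7 1.46 t 13.6 w 30.2
```

View pics/w7.png

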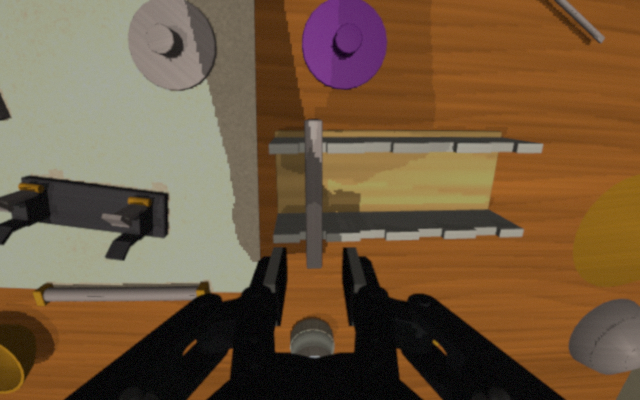

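Request:
send_rows(
  increments=[
    [138,-319,-11,-0.195,0.06],
    [138,-319,-11,-0.195,0.06],
    [138,-319,-11,-0.195,0.06],
    [138,-319,-11,-0.195,0.06],
    [138,-319,-11,-0.195,0.06],
    [138,-319,-11,-0.195,0.06],
    [138,-319,-11,-0.195,0.06],
    [138,-319,-11,-0.195,0.06],
    [138,-319,-11,-0.195,0.06],
    [138,-319,-11,-0.195,0.06],
    [138,-319,-11,-0.195,0.06],
    [138,-319,-11,-0.195,0.06],
  ],
)

```text
time: 14.6
ee_pos: [436.4, -109.4, 157.9]
tcp_rot: [0.358, -3.106, -0.077]
force: [0.2, 0.1, 0.0]
width: 40.2
```

```bash
cat >> h.py <<'E'
def look(name,x0,x1,y0,y1,z,res=0.5,cam="wrist"):
    c=viewer.camera(cam); im=ortho(c,x0,x1,y0,y1,z,res).copy()
    for y in range(int(np.ceil(y0/50)*50),int(y1),50): cv2.line(im,(int((y1-y)/res),0),(int((y1-y)/res),8),(255,0,0),2)
    for x in range(int(np.ceil(x0/50)*50),int(x1),50): cv2.line(im,(0,int((x1-x)/res)),(8,int((x1-x)/res)),(255,0,0),2)
    save(name,im); return c
def axis(p,q,y1,x1,res):
    """two end pixels (col,row) in ortho -> centre, yaw, length"""
    P=np.array([[x1-p[1]*res,y1-p[0]*res],[x1-q[1]*res,y1-q[0]*res]]); d=P[0]-P[1]
    y=np.arctan2(d[1],d[0]); print("centre",P.mean(0).round(1),"yaw",round(float(y),3),"len",np.hypot(*d).round(1))
E
python3 - <<'E'
from h import *
c=look("o8",340,540,-260,130,14)
print(status.get_obs()["joints"].round(2))
E
```

```text
[-0.24  0.26  0.52  2.1  -0.22  0.86  2.22]
```

View pics/o8.png

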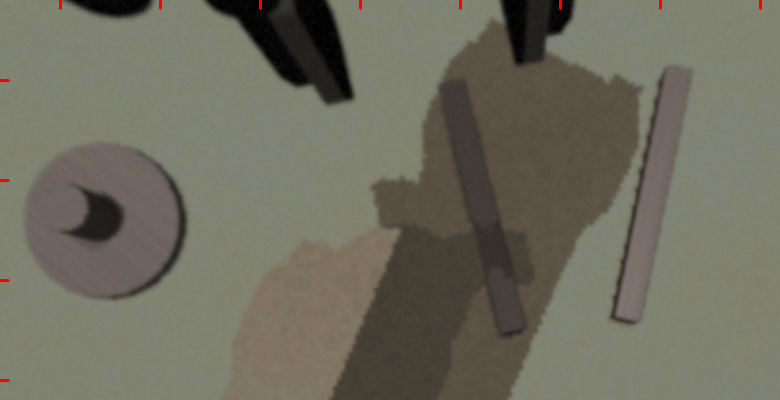

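Run:
```python
from h import *
plan(437,-111.5,4,.229)
```

```text
inc [ -1.  -10.1 153.7] turn 0.002 alt -3.139 minrows 3.7 | now [ 436.7 -109.1  158. ] yaw -2.91 j7 2.22 t 14.7 w 40.4
```

Request:
send_rows(
  increments=[
    [0,-5,40,0,0.06],
    [-1,-9,80,0,0.06],
    [-1,-10,115,0,0.06],
    [-1,-10,140,0,0.06],
    [-1,-10,153,0,0.06],
    [-1,-10,153,0,0.06],
    [-1,-10,153,0,0.06],
    [-1,-10,153,0,1],
    [-1,-10,153,0,1],
    [-1,-10,153,0,1],
    [-1,-10,153,0,1],
    [-1,-10,153,0,1],
    [-1,-10,153,0,1],
    [-1,-10,153,0,1],
  ],
)

```text
time: 15.82
ee_pos: [438.2, -111.2, 6.0]
tcp_rot: [0.361, -3.108, -0.076]
force: [-1.2, 0.7, 7.5]
width: 11.9
```

Run:
```python
from h import *
plan(557,271,140,.0335)
```

```text
inc [-202.6  351.  -117.8] turn 0.198 alt -2.944 minrows 10.1 | now [ 438.2 -111.2    6. ] yaw -2.91 j7 2.45 t 15.8 w 11.9
```

Request:
send_rows(
  increments=[
    [0,0,-40,0,1],
    [0,0,-80,0,1],
    [-5,5,-118,0,1],
    [-201,351,-118,0.198,1],
    [-201,351,-118,0.198,1],
    [-201,351,-118,0.198,1],
    [-201,351,-118,0.198,1],
    [-201,351,-118,0.198,1],
    [-201,351,-118,0.198,1],
    [-201,351,-118,0.198,1],
    [-201,351,-118,0.198,1],
    [-201,351,-118,0.198,1],
    [-201,351,-118,0.198,1],
    [-201,351,-118,0.198,1],
    [-201,351,-118,0.198,1],
    [-201,351,-118,0.198,1],
  ],
)

```text
time: 17.15
ee_pos: [555.2, 269.5, 140.2]
tcp_rot: [0.052, -3.124, -0.072]
force: [-0.0, -0.4, -1.5]
width: 11.8
```

Run:
```python
from h import *
plan(555.5,271,68,.0335)
c=viewer.camera("wrist"); save("w9",c["img"])
```

```text
inc [-1.5 -1.9 72.1] turn -0.0 alt 3.141 minrows 1.7 | now [555.2 269.5 140.2] yaw -3.108 j7 1.4 t 17.1 w 11.8
```

View pics/w9.png

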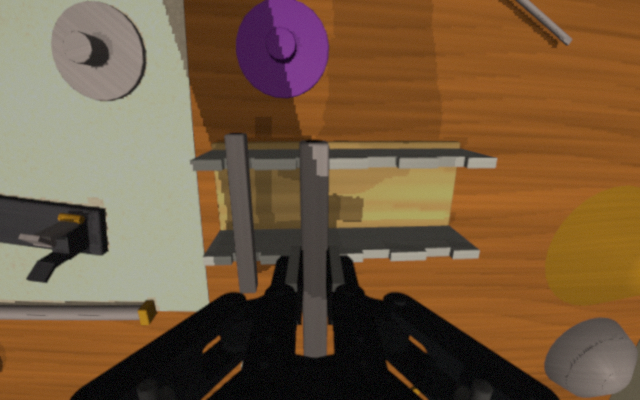

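Request:
send_rows(
  increments=[
    [-1,-1,35,0,1],
    [-2,-2,60,0,1],
    [-2,-2,70,0,1],
    [-2,-2,72,0,1],
    [-2,-2,74,0,1],
    [-2,-2,74,0,1],
    [-2,-2,74,0,0.29],
    [-2,-2,74,0,0.29],
    [-2,-2,74,0,0.29],
    [-2,-2,74,0,0.29],
    [-2,-2,40,0,0.29],
    [-2,-2,0,0,0.29],
    [-2,-2,-30,0,0.29],
    [-2,-2,-30,0,0.29],
  ],
)

```text
time: 18.37
ee_pos: [562.6, 266.4, 177.5]
tcp_rot: [0.048, -3.134, -0.081]
force: [1.0, -0.5, 0.7]
width: 30.2
```

Run:
```python
from h import *
plan(444,-196,160,-.19)
c=viewer.camera("wrist"); save("w10",c["img"])
```

```text
inc [ 132.8 -458.9   -5.5] turn 0.221 alt -2.921 minrows 11.5 | now [562.6 266.4 177.5] yaw -3.111 j7 1.38 t 18.4 w 30.2
```

View pics/w10.png

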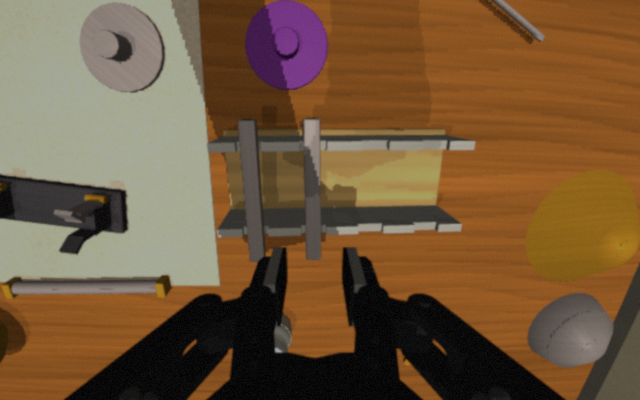

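Two arms lie in neighbouring bays (columns 250 and 313). Now the third arm.

Request:
send_rows(
  increments=[
    [133,-459,-5,0.22,0.06],
    [133,-459,-5,0.22,0.06],
    [133,-459,-5,0.22,0.06],
    [133,-459,-5,0.22,0.06],
    [133,-459,-5,0.22,0.06],
    [133,-459,-5,0.22,0.06],
    [133,-459,-5,0.22,0.06],
    [133,-459,-5,0.22,0.06],
    [133,-459,-5,0.22,0.06],
    [133,-459,-5,0.22,0.06],
    [133,-459,-5,0.22,0.06],
    [133,-459,-5,0.22,0.06],
    [133,-459,-5,0.22,0.06],
    [133,-459,-5,0.22,0.06],
    [133,-459,-5,0.22,0.06],
    [133,-459,-5,0.22,0.06],
  ],
)

```text
time: 19.75
ee_pos: [442.7, -194.5, 157.2]
tcp_rot: [-0.29, -3.112, -0.078]
force: [0.5, 0.1, -0.1]
width: 40.1
```

Run:
```python
from h import *
c=look("o11",340,540,-360,30,14)
save("w11",c["img"])
print(status.get_obs()["joints"].round(2))
```

```text
[-0.17  0.34  0.67  2.03 -0.32  0.89  2.07]
```

View pics/o11.png

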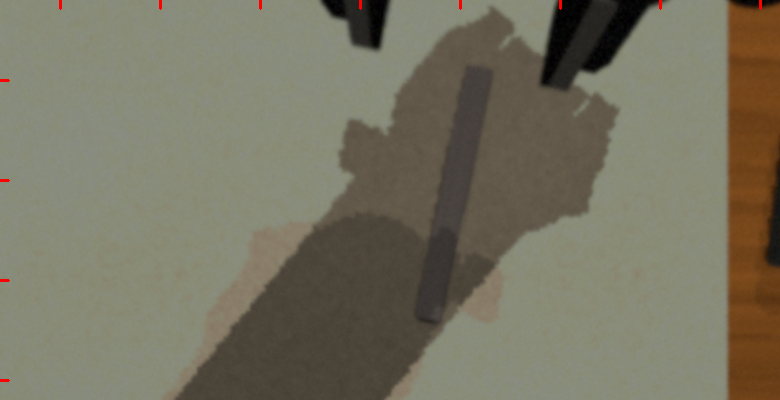

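View pics/w11.png

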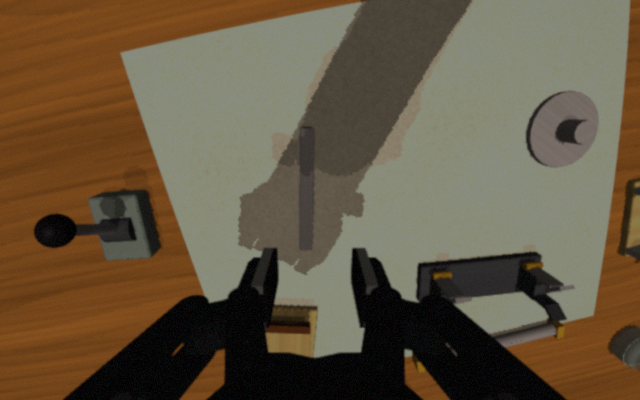

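Run:
```python
from h import *
plan(443.5,-197,4,-.2)
```

```text
inc [ -4.2  -9.7 152.9] turn 0.015 alt -3.127 minrows 3.7 | now [ 442.8 -194.5  157.3] yaw 2.956 j7 2.07 t 19.8 w 39.8
```

Request:
send_rows(
  increments=[
    [-1,-5,40,0.015,0.06],
    [-3,-8,80,0.015,0.06],
    [-4,-10,115,0.015,0.06],
    [-4,-10,140,0.015,0.06],
    [-4,-10,152,0.015,0.06],
    [-4,-10,152,0.015,0.06],
    [-4,-10,152,0.015,0.06],
    [-4,-10,152,0.015,1],
    [-4,-10,152,0.015,1],
    [-4,-10,152,0.015,1],
    [-4,-10,152,0.015,1],
    [-4,-10,152,0.015,1],
    [-4,-10,152,0.015,1],
    [-4,-10,152,0.015,1],
  ],
)

```text
time: 20.97
ee_pos: [444.8, -197.8, 6.9]
tcp_rot: [-0.313, -3.113, -0.077]
force: [-1.1, -0.0, 5.4]
width: 11.9
```

Run:
```python
from h import *
o=status.get_obs(); off=o["ee_pos"][:2]-[443.5,-197]; print(off, o["joints"].round(2),o["force"])
plan(552.5,326,140,.0335)
```

```text
[ 1.30182173 -0.82395708] [-0.    0.61  0.49  2.09 -0.58  0.61  2.28] [-1.05855304 -0.02502058  5.35254144]
inc [   0.9  540.6 -107.3] turn -0.234 alt 2.908 minrows 13.2 | now [ 444.8 -197.8    6.9] yaw 2.941 j7 2.28 t 21.0 w 11.9
```

Request:
send_rows(
  increments=[
    [0,0,-40,0,1],
    [0,0,-80,0,1],
    [1,5,-107,0,1],
    [1,541,-107,-0.234,1],
    [1,541,-107,-0.234,1],
    [1,541,-107,-0.234,1],
    [1,541,-107,-0.234,1],
    [1,541,-107,-0.234,1],
    [1,541,-107,-0.234,1],
    [1,541,-107,-0.234,1],
    [1,541,-107,-0.234,1],
    [1,541,-107,-0.234,1],
    [1,541,-107,-0.234,1],
    [1,541,-107,-0.234,1],
    [1,541,-107,-0.234,1],
    [1,541,-107,-0.234,1],
    [1,541,-107,-0.234,1],
    [1,541,-107,-0.234,1],
    [1,541,-107,-0.234,1],
    [1,541,-107,-0.234,1],
  ],
)

```text
time: 22.63
ee_pos: [552.8, 324.6, 140.2]
tcp_rot: [0.049, -3.134, -0.078]
force: [0.3, -0.4, -0.6]
width: 11.5
```

Run:
```python
from h import *
plan(553.5,325.5,69,.0335)
c=viewer.camera("wrist"); save("w12",c["img"])
```

```text
inc [-1.1 -2.6 71.2] turn -0.002 alt 3.139 minrows 1.7 | now [552.8 324.6 140.2] yaw -3.11 j7 1.33 t 22.6 w 11.5
```

View pics/w12.png

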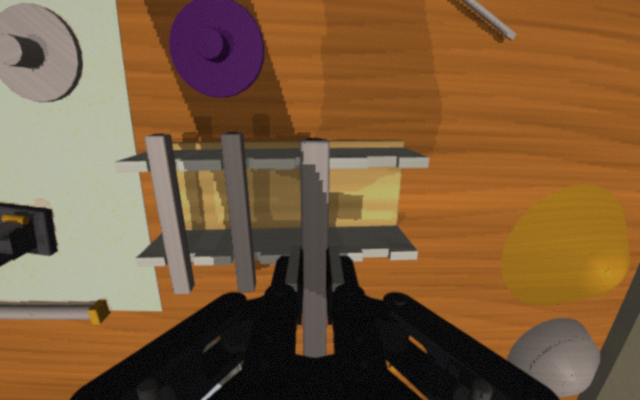

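Request:
send_rows(
  increments=[
    [-1,-1,35,0,1],
    [-1,-3,60,0,1],
    [-1,-3,70,0,1],
    [-1,-3,72,0,1],
    [-1,-3,73,0,1],
    [-1,-3,73,0,1],
    [-1,-3,73,0,0.29],
    [-1,-3,73,0,0.29],
    [-1,-3,73,0,0.29],
    [-1,-3,73,0,0.29],
    [-1,-3,40,0,0.29],
    [-1,-3,0,0,0.29],
    [-1,-3,-60,0,0.29],
    [-1,-3,-100,0,0.29],
    [-1,-3,-100,0,0.29],
  ],
)

```text
time: 23.93
ee_pos: [557.6, 317.0, 246.8]
tcp_rot: [-0.047, 3.138, 0.086]
force: [1.7, -0.9, 0.4]
width: 30.4
```

Run:
```python
from h import *
c=look("o13",460,680,160,480,74,0.4); save("w13",c["img"])
print(status.get_obs()["ee_pos"])
```

```text
[558.52980243 317.43783934 248.4581372 ]
```

View pics/o13.png

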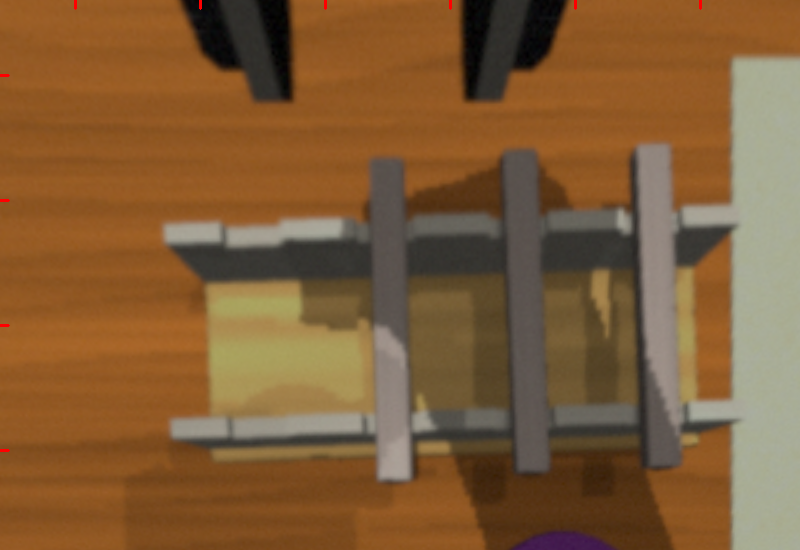

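View pics/w13.png

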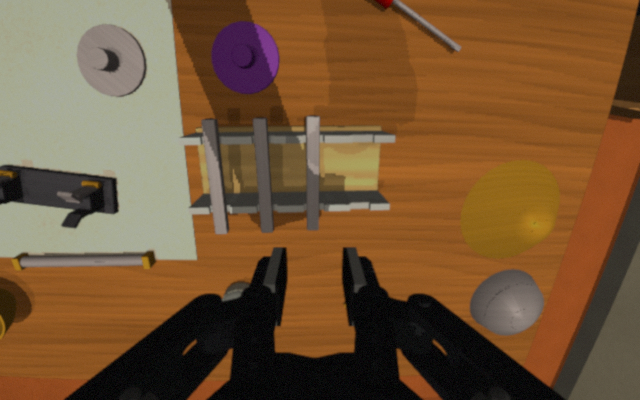

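Run:
```python
from h import *
plan(630,-200,260,0)
```

```text
inc [ -56.  -517.9  -40.4] turn 0.03 alt -3.112 minrows 12.5 | now [558.5 317.4 248.5] yaw -3.112 j7 1.29 t 24.0 w 30.5
```

Request:
send_rows(
  increments=[
    [-56,-518,-40,0.03,-1],
    [-56,-518,-40,0.03,-1],
    [-56,-518,-40,0.03,-1],
    [-56,-518,-40,0.03,-1],
    [-56,-518,-40,0.03,-1],
    [-56,-518,-40,0.03,-1],
    [-56,-518,-40,0.03,-1],
    [-56,-518,-40,0.03,-1],
    [-56,-518,-40,0.03,-1],
    [-56,-518,-40,0.03,-1],
    [-56,-518,-40,0.03,-1],
    [-56,-518,-40,0.03,-1],
    [-56,-518,-40,0.03,-1],
    [-56,-518,-40,0.03,-1],
    [-56,-518,-40,0.03,-1],
    [-56,-518,-40,0.03,-1],
    [-56,-518,-40,0.03,-1],
  ],
)

```text
time: 25.4
ee_pos: [630.3, -197.5, 259.1]
tcp_rot: [-0.005, 3.137, 0.091]
force: [1.0, -0.1, 0.5]
width: 85.3
```

Run:
```python
from h import *
c=viewer.camera("wrist"); save("w14",c["img"]); 
r=ortho(c,540,720,-340,-180,50,0.25); save("o14",r)
print(status.get_obs()["joints"].round(2),status.get_obs()["ee_pos"])
np.save("d14.npy",cloud(c))
```

```text
[-0.14  0.54  0.63  1.51 -0.38  1.24  2.14] [ 630.41520677 -197.44896859  259.28626931]
```

View pics/w14.png

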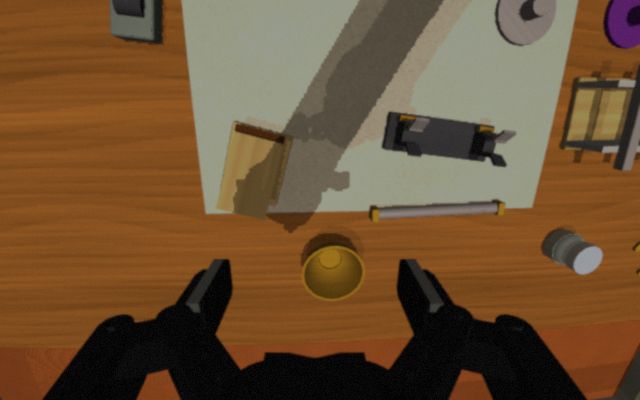

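View pics/o14.png

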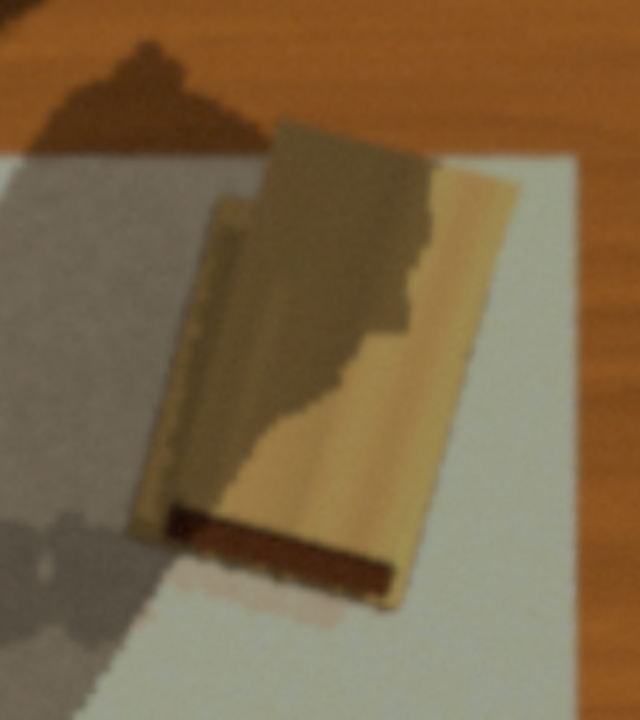

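Run:
```python
from h import *
c=viewer.camera("wrist"); P=cloud(c)
m=(P[...,0]>540)&(P[...,0]<720)&(P[...,1]>-340)&(P[...,1]<-170)&(P[...,2]>22)&(P[...,2]<90)
Q=P[m]; print(len(Q), Q.min(0),Q.max(0))
# robust plane
rng=np.random.default_rng(0); best=(0,)
for _ in range(500):
    a,b,d=Q[rng.choice(len(Q),3,False)]; n=np.cross(b-a,d-a); l=np.linalg.norm(n)
    if l<1: continue
    n/=l; n*=np.sign(n[2]); k=(abs((Q-a)@n)<2.5)
    if k.sum()>best[0]: best=(k.sum(),k)
S=Q[best[1]]; o=S.mean(0); n=np.linalg.svd(S-o)[2][2]; n*=np.sign(n[2])
print("inl",best[0],"c",o.round(1),"n",n.round(3),"slope",np.degrees(np.arccos(n[2])).round(2),"upslope yaw",np.arctan2(-n[1],-n[0]).round(3), "resid",((S-o)@n).std())
# plane coords
z=n; x=np.array([-n[0],-n[1],0]); x-=x@n*n; x/=np.linalg.norm(x); y=np.cross(z,x)
uv=np.c_[(S-o)@x,(S-o)@y].astype(np.float32)
rect=cv2.minAreaRect(uv); print(rect); bx=cv2.boxPoints(rect); 
for b in bx: print((o+b[0]*x+b[1]*y).round(1))
print("centre",(o+rect[0][0]*x+rect[0][1]*y).round(1))
mm=np.zeros(P.shape[:2],np.uint8); 
dd=abs((P-o)@n)<2.5; im=c["img"].copy(); im[m&dd]=(0,255,0); im[m&~dd]=(255,0,0); save("s14",im[90:240,190:320],4)
```

```text
4372 [ 572.16630194 -304.3950021    33.15288295] [ 683.69030831 -220.67998355   69.58390195]
inl 3984 c [ 631.9 -264.5   51.3] n [-0.331  0.089  0.939] slope 20.04 upslope yaw -0.263 resid 0.7610235270948016
((-0.4043846130371094, 0.09161949157714844), (60.57917785644531, 96.67170715332031), 89.74181365966797)
[ 579.7 -281.5   34.6]
[ 667.3 -305.6   67.7]
[ 683.3 -247.2   67.8]
[ 595.7 -223.1   34.7]
centre [ 631.5 -264.3   51.2]
```

View pics/s14.png

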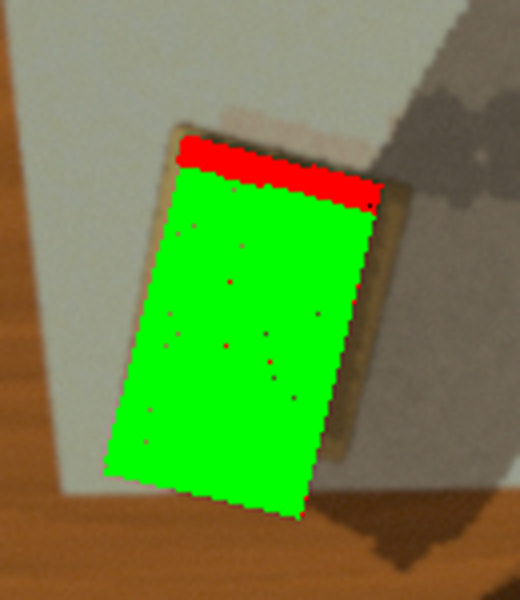

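Run:
```python
from h import *
plan(430,82,160,-.263)
```

```text
inc [199.9 274.1 114.7] turn 0.266 alt -2.875 minrows 8.6 | now [ 630.4 -197.6  259.4] yaw -3.138 j7 2.14 t 25.5 w 85.3
```

Request:
send_rows(
  increments=[
    [200,274,115,0.266,-0.41],
    [200,274,115,0.266,-0.41],
    [200,274,115,0.266,-0.41],
    [200,274,115,0.266,-0.41],
    [200,274,115,0.266,-0.41],
    [200,274,115,0.266,-0.41],
    [200,274,115,0.266,-0.41],
    [200,274,115,0.266,-0.41],
    [200,274,115,0.266,-0.41],
    [200,274,115,0.266,-0.41],
    [200,274,115,0.266,-0.41],
    [200,274,115,0.266,-0.41],
    [200,274,115,0.266,-0.41],
  ],
)

```text
time: 26.58
ee_pos: [431.2, 81.2, 160.4]
tcp_rot: [-0.413, -3.111, -0.091]
force: [0.2, -0.2, -0.2]
width: 60.5
```

Run:
```python
from h import *
c=viewer.camera("wrist"); save("w15",c["img"])
save("o15",ortho(c,370,490,20,150,8,0.25)); save("o15b",ortho(c,370,490,20,150,32,0.25))
P=cloud(c); m=(abs(P[...,0]-430)<60)&(abs(P[...,1]-82)<60)
for lo,hi in((4,14),(26,40)):
    q=P[m&(P[...,2]>lo)&(P[...,2]<hi)]; print(lo,len(q),np.median(q,0),cv2.minEnclosingCircle(q[:,:2].astype(np.float32)))
print(status.get_obs()["joints"].round(2),status.get_obs()["ee_pos"])
```

```text
4 3829 [426.77572756  85.48772936   7.88768686] ((431.7041320800781, 84.94148254394531), 39.990447998046875)
26 457 [430.67836663  85.02004278  31.87527992] ((431.5247497558594, 85.08699035644531), 11.866843223571777)
[-0.78  0.21  0.65  2.17 -0.26  0.81  1.34] [431.13479313  81.00102241 160.26704375]
```

View pics/w15.png

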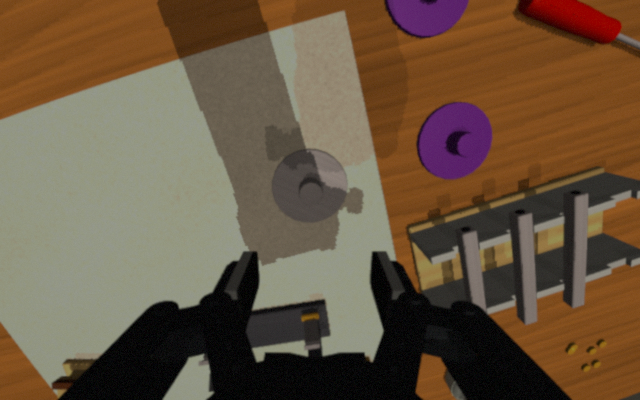

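View pics/o15b.png

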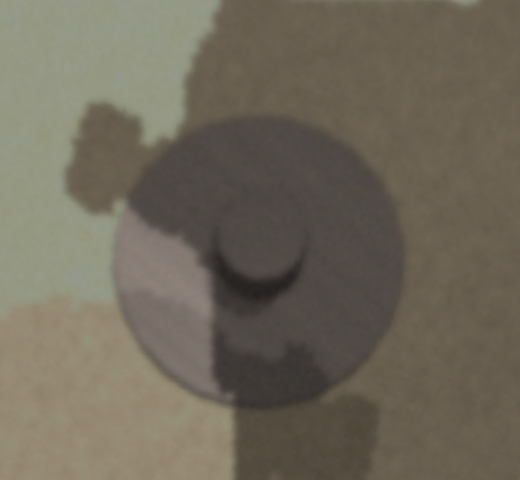

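Run:
```python
from h import *
plan(431.5,85,13,-.263)
```

```text
inc [ -0.8  -4.4 147.3] turn -0.001 alt 3.14 minrows 3.5 | now [431.1  81.  160.3] yaw 2.877 j7 1.34 t 26.6 w 60.3
```

Request:
send_rows(
  increments=[
    [0,-1,40,0,-0.41],
    [-1,-3,80,0,-0.41],
    [-1,-4,115,0,-0.41],
    [-1,-4,135,0,-0.41],
    [-1,-4,147,0,-0.41],
    [-1,-4,147,0,-0.41],
    [-1,-4,147,0,-0.41],
    [-1,-4,147,0,1],
    [-1,-4,147,0,1],
    [-1,-4,147,0,1],
    [-1,-4,147,0,1],
    [-1,-4,147,0,1],
    [-1,-4,147,0,1],
    [-1,-4,147,0,1],
  ],
)

```text
time: 27.8
ee_pos: [432.9, 85.4, 14.7]
tcp_rot: [-0.414, -3.113, -0.093]
force: [-0.6, 0.0, 8.8]
width: 22.1
```

Run:
```python
from h import *
o=status.get_obs(); print(o["ee_pos"]-[431.5,85,0],o["force"])
plan(624.6,-262.4,200,-.263)
```

```text
[ 1.41856075  0.43616782 14.69725812] [-0.55806173  0.01611139  8.82091906]
inc [-274.4 -274.3 -203.9] turn -0.001 alt 3.14 minrows 10.5 | now [432.9  85.4  14.7] yaw 2.877 j7 1.64 t 27.8 w 22.1
```

Request:
send_rows(
  increments=[
    [0,0,-40,0,1],
    [0,0,-80,0,1],
    [0,0,-120,0,1],
    [-275,-274,-150,0,1],
    [-275,-274,-150,0,1],
    [-275,-274,-150,0,1],
    [-275,-274,-150,0,1],
    [-275,-274,-150,0,1],
    [-275,-274,-150,0,1],
    [-275,-274,-150,0,1],
    [-275,-274,-150,0,1],
    [-275,-274,-150,0,1],
    [-275,-274,-150,0,1],
    [-275,-274,-150,0,1],
    [-275,-274,-150,0,1],
    [-275,-274,-150,0,1],
  ],
)

```text
time: 29.13
ee_pos: [625.2, -257.6, 145.9]
tcp_rot: [-0.413, -3.111, -0.095]
force: [-0.2, 1.0, -2.7]
width: 21.7
```

Run:
```python
from h import *
c=viewer.camera("wrist"); save("w16",c["img"])
o=status.get_obs(); print(o["force"],o["joints"].round(2))
P=cloud(c); q=P[(np.linalg.norm(P-(o["ee_pos"]+[0,0,-5]),axis=2)<48)&(P[...,2]>o["ee_pos"][2]-25)&(P[...,2]<o["ee_pos"][2]-2)]
print(len(q)); 
if len(q)>50:
    cc=q.mean(0); n=np.linalg.svd(q-cc)[2][2]; print(cc,n)
plan(626,-262,81,-.263)
```

```text
[ 0.28692873  1.14407482 -2.43637359] [-0.04  0.69  0.64  1.56 -0.51  1.08  2.05]
8549
[ 611.63623976 -255.34024611  138.86623141] [-0.0122457  -0.0126107   0.99984549]
inc [-2.6 -8.6 64.6] turn 0.0 alt -3.141 minrows 1.6 | now [ 625.3 -256.9  146. ] yaw 2.879 j7 2.05 t 29.2 w 21.5
```

View pics/w16.png

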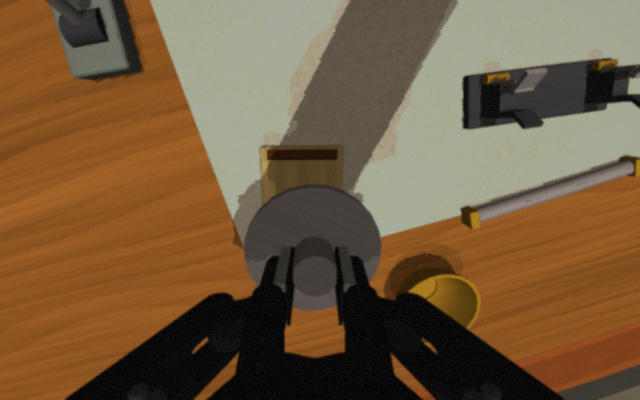

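Request:
send_rows(
  increments=[
    [-1,-4,25,0,1],
    [-3,-8,45,0,1],
    [-3,-9,58,0,1],
    [-3,-9,63,0,1],
    [-3,-9,63,0,1],
    [-3,-9,63,0,1],
  ],
)

```text
time: 29.68
ee_pos: [626.7, -262.0, 83.1]
tcp_rot: [-0.41, -3.112, -0.095]
force: [-0.0, -0.6, -2.4]
width: 21.5
```

Run:
```python
from h import *
c=viewer.camera("wrist"); save("w17",c["img"])
o=status.get_obs(); print(o["force"])
plan(626,-262,81,-.263)
P=cloud(c); q=P[(np.linalg.norm(P-(o["ee_pos"]+[0,0,-7]),axis=2)<60)&(P[...,2]>o["ee_pos"][2]-12)&(P[...,2]<o["ee_pos"][2]-2)]
print(cv2.minEnclosingCircle(q[:,:2].astype(np.float32)), np.median(q[:,2]))
```

```text
[ 0.33217705 -0.24830349 -1.85939113]
inc [1.2 0.1 2.8] turn 0.001 alt -3.141 minrows 0.1 | now [ 627.1 -262.5   83.7] yaw 2.88 j7 2.1 t 29.7 w 21.5
((625.7378540039062, -262.3833923339844), 40.254119873046875) 76.16761068224767
```

View pics/w17.png

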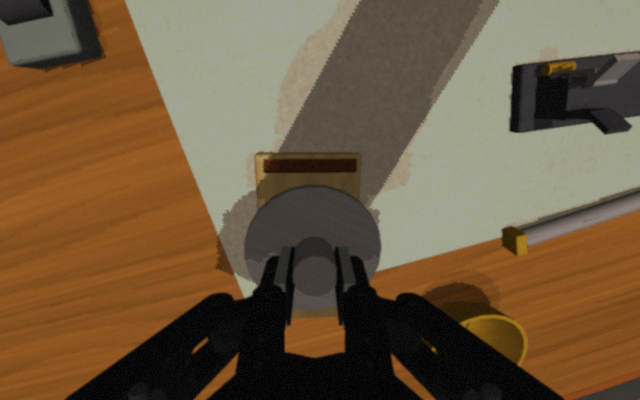

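Request:
send_rows(
  increments=[
    [1,0,4,0,1],
    [1,0,5,0,1],
    [1,0,5,0,1],
    [1,0,5,0,-0.06],
    [1,0,5,0,-0.06],
    [1,0,5,0,-0.06],
    [1,0,5,0,-0.06],
    [1,0,5,0,-0.06],
    [1,0,-30,0,-0.06],
    [1,0,-70,0,-0.06],
    [1,0,-120,0,-0.06],
    [1,0,-140,0,-0.06],
    [1,0,-140,0,-0.06],
  ],
)

```text
time: 30.82
ee_pos: [628.1, -274.0, 231.8]
tcp_rot: [0.41, 3.101, 0.088]
force: [0.7, -0.3, 0.7]
width: 45.1
```

```bash
cat > plate.py <<'E'
from h import *
import sys
c=viewer.camera("wrist"); save(sys.argv[1],c["img"])
P=cloud(c); o=np.array([627.9,-263.3,49.8]); a=np.radians(20); yw=-.263
x=np.array([np.cos(a)*np.cos(yw),np.cos(a)*np.sin(yw),np.sin(a)]); y=np.array([-np.sin(yw),np.cos(yw),0]); z=np.cross(x,y)
Q=(P-o)@np.c_[x,y,z]
m=(abs(Q[...,0])<75)&(abs(Q[...,1])<75)
for lo,hi in((6,11),(27,40)):
    q=Q[m&(Q[...,2]>lo)&(Q[...,2]<hi)]
    if len(q)<20: print(len(q)); continue
    k=q-q.mean(0); n=np.linalg.svd(k)[2][2]; n*=np.sign(n[2])
    print(len(q),"zmed",np.median(q[:,2]).round(1),"circle",cv2.minEnclosingCircle(q[:,:2].astype(np.float32)),"n",n.round(3))
E
python3 plate.py w18
```

```text
3930 zmed 8.0 circle ((-12.104687690734863, 0.35579055547714233), 49.136749267578125) n [-0.001  0.002  1.   ]
406 zmed 32.0 circle ((-2.5062978267669678, 0.9790492653846741), 11.73880672454834) n [ 0.026 -0.007  1.   ]
```

View pics/w18.png

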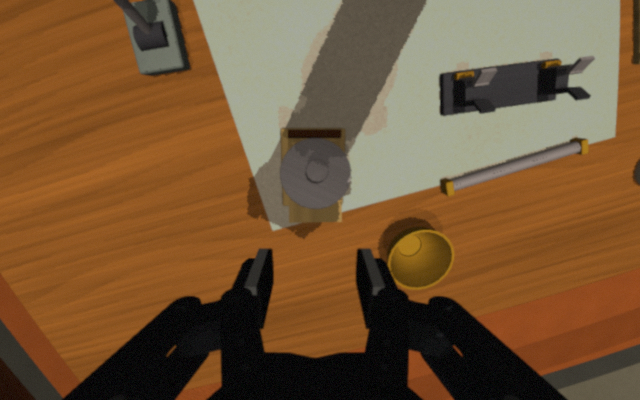

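Run:
```python
from h import *
plan(620,-30,240,-.1)
```

```text
inc [ 69.8 232.8   1.9] turn -0.163 alt 2.979 minrows 5.8 | now [ 627.  -272.7  228.3] yaw 2.879 j7 2.03 t 30.9 w 45.3
```

Request:
send_rows(
  increments=[
    [70,233,2,-0.163,0.06],
    [70,233,2,-0.163,0.06],
    [70,233,2,-0.163,0.06],
    [70,233,2,-0.163,0.06],
    [70,233,2,-0.163,0.06],
    [70,233,2,-0.163,0.06],
    [70,233,2,-0.163,0.06],
    [70,233,2,-0.163,0.06],
    [70,233,2,-0.163,0.06],
    [70,233,2,-0.163,0.06],
  ],
)

```text
time: 31.7
ee_pos: [619.3, -31.8, 239.4]
tcp_rot: [0.16, 3.124, 0.088]
force: [-0.7, 0.2, 0.4]
width: 40.3
```

Run:
```python
from h import *
c=viewer.camera("wrist"); save("w19",c["img"]); save("w19c",c["img"][60:260,200:460],3)
P=cloud(c); m=(abs(P[...,0]-590)<70)&(abs(P[...,1]+15)<110)
q=P[m&(P[...,2]>8)&(P[...,2]<17)]; print(len(q),cv2.minAreaRect(q[:,:2].astype(np.float32)),np.median(q[:,2]))
for lo,hi in ((17,30),(30,40),(40,50),(50,58),(58,66),(66,74)):
    k=P[m&(P[...,2]>lo)&(P[...,2]<hi)]
    for s in (1,-1):
        kk=k[(k[:,1]+15)*s>0]
        if len(kk)>4: print(lo,s,len(kk),kk.min(0).round(1),kk.max(0).round(1))
s=P[(abs(P[...,0]-700)<60)&(abs(P[...,1]+12)<130)&(P[...,2]>6)&(P[...,2]<24)]; print(len(s),cv2.minAreaRect(s[:,:2].astype(np.float32)))
```

```text
3424 ((590.72265625, -12.748306274414062), (150.50392150878906, 50.09432601928711), 83.39740753173828) 11.803031946458873
17 1 135 [575.   32.3  17.1] [610.6  52.9  29.6]
17 -1 97 [561.9 -75.5  18. ] [599.4 -55.1  27.3]
30 1 146 [579.9  32.1  30.3] [610.3  50.1  40. ]
30 -1 92 [568.7 -75.8  30.3] [593.2 -57.7  40. ]
40 1 103 [580.   32.3  40. ] [610.5  49.7  49.9]
40 -1 109 [568.9 -76.   40. ] [599.9 -57.7  50. ]
50 1 57 [580.   32.3  50. ] [609.3  49.3  58. ]
50 -1 52 [570.2 -76.6  50.1] [594.7 -57.9  58. ]
58 1 187 [577.6  31.8  58. ] [613.4  50.1  66. ]
58 -1 192 [567.5 -76.3  58. ] [603.  -57.6  66. ]
66 1 175 [575.1  31.6  66.1] [619.   50.7  72.2]
66 -1 198 [562.7 -77.8  66. ] [606.2 -57.7  71.9]
1777 ((697.0015869140625, -1.8143234252929688), (20.5210018157959, 198.3982696533203), 2.024942636489868)
```

View pics/w19.png

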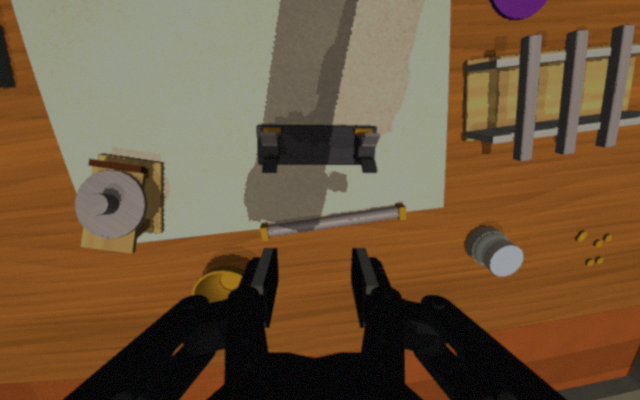

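View pics/w19c.png

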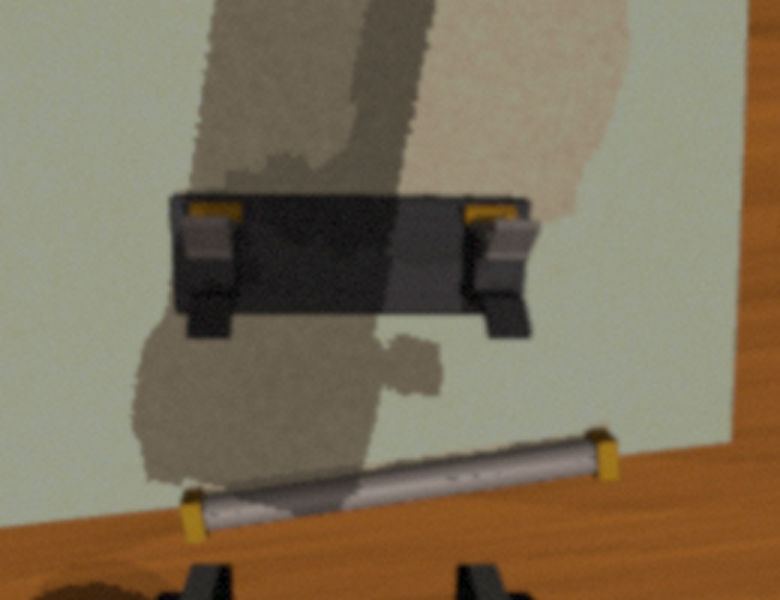

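Run:
```python
from h import *
plan(697,-2,150,1.606)
print(status.get_obs()["joints"].round(2))
```

```text
inc [-73.3  32.7  92.2] turn 1.433 alt -1.709 minrows 11.5 | now [619.4 -32.  239.5] yaw 3.039 j7 1.79 t 31.8 w 40.2
[-0.44  0.46  0.65  1.66 -0.37  1.12  1.79]
```

Request:
send_rows(
  increments=[
    [-73,33,30,1.433,0.06],
    [-73,33,30,1.433,0.06],
    [-73,33,50,1.433,0.06],
    [-73,33,92,1.433,0.06],
    [-73,33,92,1.433,0.06],
    [-73,33,92,1.433,0.06],
    [-73,33,92,1.433,0.06],
    [-73,33,92,1.433,0.06],
    [-73,33,92,1.433,0.06],
    [-73,33,92,1.433,0.06],
    [-73,33,92,1.433,0.06],
    [-73,33,92,1.433,0.06],
    [-73,33,92,1.433,0.06],
    [-73,33,92,1.433,0.06],
    [-73,33,92,1.433,0.06],
  ],
)

```text
time: 33.0
ee_pos: [696.7, -2.8, 150.1]
tcp_rot: [-2.162, -2.24, -0.078]
force: [0.8, 0.5, -0.3]
width: 40.1
```

Run:
```python
from h import *
c=viewer.camera("wrist"); save("w20",c["img"])
P=cloud(c)
s=P[(abs(P[...,0]-700)<60)&(abs(P[...,1]+2)<130)&(P[...,2]>6)&(P[...,2]<24)]; r=cv2.minAreaRect(s[:,:2].astype(np.float32)); print(len(s),r)
print(status.get_obs()["joints"].round(2))
plan(697,-2,4,1.606)
```

```text
3226 ((698.05615234375, -1.8209304809570312), (19.09255027770996, 199.51309204101562), 2.0648934841156006)
[-0.56  0.79  0.88  1.54 -0.71  1.14  0.53]
inc [ -7.5  -2.2 145.9] turn 0.001 alt -3.141 minrows 3.5 | now [696.8  -2.5 150.1] yaw 1.607 j7 0.53 t 33.0 w 40.0
```

View pics/w20.png

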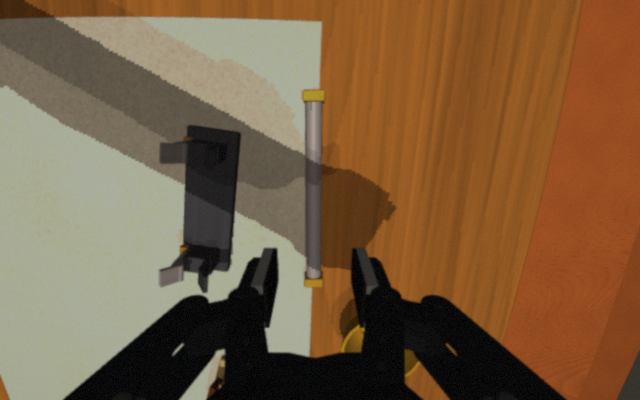

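Request:
send_rows(
  increments=[
    [-2,-1,40,0,0.06],
    [-4,-2,80,0,0.06],
    [-6,-2,110,0,0.06],
    [-7,-2,132,0,0.06],
    [-7,-2,146,0,0.06],
    [-7,-2,146,0,0.06],
    [-7,-2,146,0,0.06],
    [-7,-2,146,0,1],
    [-7,-2,146,0,1],
    [-7,-2,146,0,1],
    [-7,-2,146,0,1],
    [-7,-2,146,0,1],
    [-7,-2,146,0,1],
    [-7,-2,146,0,1],
  ],
)

```text
time: 34.22
ee_pos: [698.7, -1.7, 6.3]
tcp_rot: [-2.163, -2.242, -0.082]
force: [-1.0, 0.3, 6.9]
width: 13.3
```

Run:
```python
from h import *
o=status.get_obs(); print(o["ee_pos"]-[698,-1.8,10],o["force"],o["joints"].round(2))
plan(590.7,-12.7,150,1.456)
```

```text
[ 0.6504438   0.054679   -3.74903567] [-1.00584054  0.29034511  6.90102577] [-0.5   0.95  0.76  1.59 -0.85  0.94  0.62]
inc [   0.9 -105.3 -146.1] turn 0.151 alt -2.99 minrows 4.3 | now [698.7  -1.7   6.3] yaw 1.607 j7 0.62 t 34.2 w 13.3
```

Request:
send_rows(
  increments=[
    [0,0,-40,0,1],
    [0,0,-80,0,1],
    [0,0,-120,0,1],
    [1,-104,-146,0.151,1],
    [1,-104,-146,0.151,1],
    [1,-104,-146,0.151,1],
    [1,-104,-146,0.151,1],
    [1,-104,-146,0.151,1],
    [1,-104,-146,0.151,1],
    [1,-104,-146,0.151,1],
  ],
)

```text
time: 35.05
ee_pos: [593.2, -12.0, 150.1]
tcp_rot: [-2.322, -2.072, -0.08]
force: [0.5, 0.3, -1.4]
width: 13.2
```

Run:
```python
from h import *
c=viewer.camera("wrist"); save("w21",c["img"])
P=cloud(c); o=status.get_obs(); z=o["ee_pos"][2]
m=(abs(P[...,2]-(z+8))<14)&(abs(P[...,0]-o["ee_pos"][0])<40)&(P[...,1]>-3)&(P[...,1]<120)
s=P[m]; s=s[s[:,1]>15]; 
print(z,len(s),cv2.minAreaRect(s[:,:2].astype(np.float32)))
for a in range(15,100,12):
    k=s[(s[:,1]>a)&(s[:,1]<a+12)]
    if len(k)>5: print(a,k[:,0].min().round(1),k[:,0].max().round(1),k[:,2].max().round(1), np.percentile(k[:,2],90).round(1))
print("ymax",s[:,1].max())
plan(591.2,-12.7,100,1.456)
```

```text
149.87742135148028 5632 ((600.2247924804688, 50.99964141845703), (73.84344482421875, 19.922603607177734), 83.13184356689453)
15 588.2 605.2 163.7 162.0
27 589.7 606.4 163.3 162.0
39 591.3 608.1 163.6 162.1
51 592.3 609.3 163.6 162.1
63 593.9 610.4 163.7 162.2
75 593.7 613.7 166.0 164.6
87 594.7 605.4 164.8 164.3
ymax 88.61844616752022
inc [-3.5 -2.4 49.7] turn 0.001 alt -3.141 minrows 1.2 | now [593.1 -12.2 149.9] yaw 1.457 j7 0.46 t 35.1 w 13.2
```

View pics/w21.png

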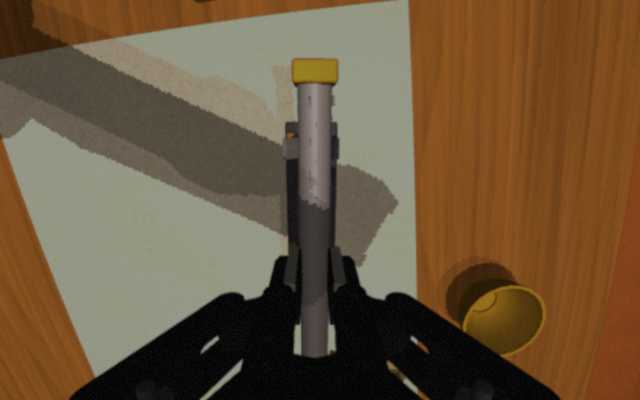

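Run:
```python
from h import *
plan(590.7,-13.5,80,1.456)
```

```text
inc [-5.5 -3.1 69.6] turn 0.001 alt -3.141 minrows 1.7 | now [593.1 -12.2 149.9] yaw 1.457 j7 0.46 t 35.1 w 13.2
```

Request:
send_rows(
  increments=[
    [-3,-2,35,0,1],
    [-5,-3,58,0,1],
    [-5,-3,69,0,1],
    [-5,-3,69,0,1],
    [-5,-3,69,0,1],
    [-5,-3,69,0,1],
  ],
)

```text
time: 35.6
ee_pos: [592.0, -13.7, 81.8]
tcp_rot: [-2.324, -2.072, -0.08]
force: [0.1, 1.0, -0.9]
width: 13.4
```

Run:
```python
from h import *
c=viewer.camera("wrist"); save("w22",c["img"][60:400,160:480],2)
P=cloud(c); o=status.get_obs(); z=o["ee_pos"][2]; print(o["force"])
m=(abs(P[...,2]-(z+8))<7)&(abs(P[...,0]-o["ee_pos"][0])<40)&(P[...,1]>-3)&(P[...,1]<120)
s=P[m]
for a in range(15,100,12):
    k=s[(s[:,1]>a)&(s[:,1]<a+12)]
    if len(k)>5: print(a,((k[:,0].min()+k[:,0].max())/2).round(1),"seatline",(590.7+(a+6+12.7)*.1155), np.percentile(k[:,2],90).round(1))
plan(590.7,-13.5,44,1.456)
```

```text
[-0.5911217   0.38232183 -1.31046167]
15 595.8 seatline 594.59235 93.7
27 597.2 seatline 595.9783500000001 93.7
39 598.7 seatline 597.3643500000001 93.6
51 599.9 seatline 598.75035 93.8
63 601.3 seatline 600.13635 93.9
75 602.6 seatline 601.5223500000001 96.3
inc [-2.2 -2.  38. ] turn 0.001 alt -3.141 minrows 0.9 | now [592.2 -13.6  82. ] yaw 1.457 j7 0.53 t 35.6 w 13.4
```

View pics/w22.png

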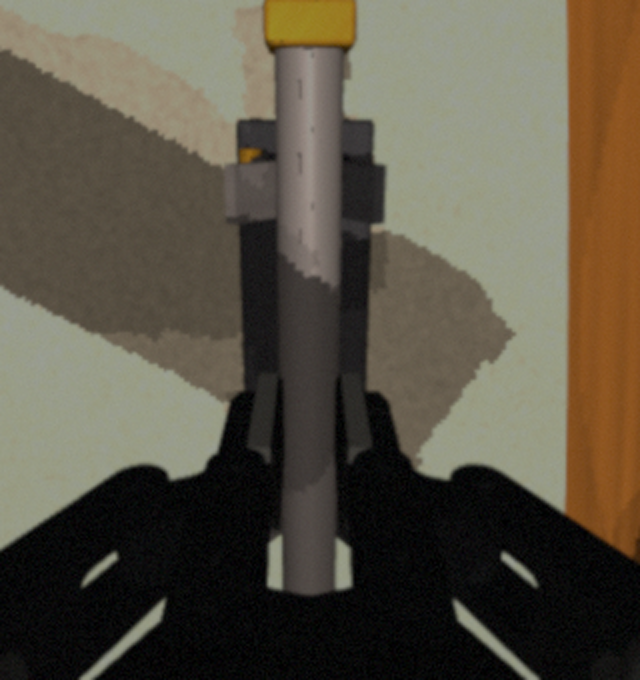

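Request:
send_rows(
  increments=[
    [-0.5,-1.7,6,0,1],
    [-1,-1.8,12,0,1],
    [-1,-1.8,16,0,1],
    [-1.3,-1.9,20,0,1],
    [-1.5,-1.9,24,0,1],
    [-1.5,-2,28,0,1],
    [-2,-2,32,0,1],
    [-2,-2,32,0,1],
  ],
)

```text
time: 36.32
ee_pos: [591.8, -13.9, 49.9]
tcp_rot: [-2.326, -2.074, -0.083]
force: [3.2, 0.2, -1.8]
width: 13.0
```

```bash
cat > stem.py <<'E'
from h import *
import sys
c=viewer.camera("wrist"); save(sys.argv[1],c["img"][60:400,160:480],2)
P=cloud(c); o=status.get_obs(); print(o["force"])
d=np.array([np.sin(.1155),np.cos(.1155)]); e=np.array([np.cos(.1155),-np.sin(.1155)])
v=P[...,:2]-[590.7,-12.7]; a=v@d; b=v@e
for lo,hi in ((-110,-92),(-88,-70),(-40,-25),(15,25),(25,35),(35,45),(66,74),(74,84),(92,110)):
    k=(a>lo)&(a<hi)&(abs(b)<16)&(P[...,2]>35)&(P[...,2]<110); 
    if k.sum()>10:
        zt=np.percentile(P[...,2][k],95); kk=k&(P[...,2]>zt-5); print(lo,hi,k.sum(),"top z",zt.round(1),"mid b",((b[kk].min()+b[kk].max())/2).round(1),"amax",a[k].max().round(1))
E
python3 stem.py w23; python3 -c "
from h import *
plan(590.7,-13.5,44,1.456)"
```

```text
[ 3.76583701 -0.947802   -2.48313129]
-40 -25 620 top z 61.9 mid b 1.0 amax -25.0
15 25 557 top z 62.0 mid b 1.0 amax 25.0
25 35 613 top z 62.1 mid b 1.0 amax 35.0
35 45 650 top z 62.1 mid b 0.8 amax 45.0
66 74 607 top z 62.3 mid b 1.2 amax 73.7
74 84 801 top z 62.3 mid b 1.2 amax 84.0
92 110 793 top z 64.8 mid b 0.8 amax 99.5
inc [-0.1 -1.1  5.9] turn 0.001 alt -3.141 minrows 0.1 | now [591.7 -13.9  50. ] yaw 1.457 j7 0.57 t 36.4 w 13.0
```

View pics/w23.png

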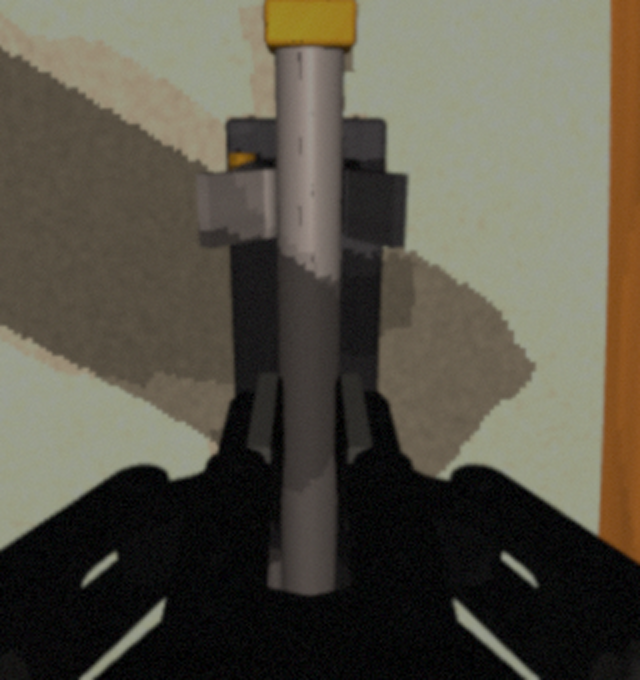

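Request:
send_rows(
  increments=[
    [0,-0.5,3,0,1],
    [0,-0.5,5,0,1],
    [0,-0.5,7,0,1],
    [0,-0.5,8,0,1],
    [0,-0.5,8,0,1],
    [0,-0.5,8,0,1],
  ],
)

```text
time: 36.87
ee_pos: [591.3, -13.4, 44.0]
tcp_rot: [-2.324, -2.072, -0.085]
force: [-5.0, 0.5, 19.0]
width: 13.3
```

```bash
python3 stem.py w24; python3 -c "
from h import *
plan(590.7,-13.5,44,1.456)"
```

```text
[-4.58704855  0.93483751 20.68652951]
-40 -25 631 top z 56.2 mid b 0.2 amax -25.0
15 25 576 top z 56.3 mid b 0.4 amax 25.0
25 35 598 top z 56.3 mid b 0.4 amax 35.0
35 45 646 top z 56.3 mid b 0.2 amax 45.0
66 74 599 top z 56.2 mid b 0.4 amax 73.6
74 84 808 top z 56.4 mid b 0.2 amax 84.0
92 110 829 top z 58.8 mid b 0.4 amax 99.3
inc [-0.1 -0.6 -0. ] turn 0.001 alt -3.141 minrows 0.0 | now [591.3 -13.4  44. ] yaw 1.457 j7 0.58 t 36.9 w 13.3
```

View pics/w24.png

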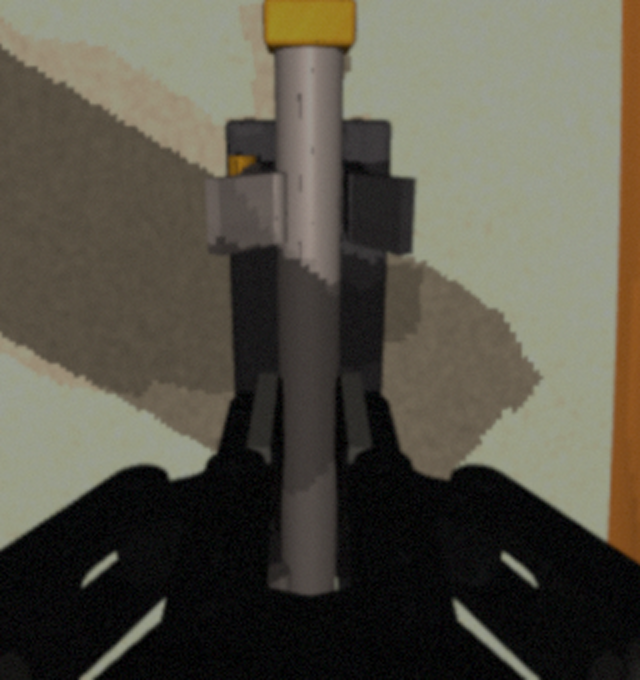

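Request:
send_rows(
  increments=[
    [0,0,-1,0,0.06],
    [0,0,-1,0,0.06],
    [0,0,-1,0,0.06],
    [0,0,-1,0,0.06],
    [0,0,-1,0,0.06],
    [0,0,-30,0,0.06],
    [0,0,-70,0,0.06],
    [0,0,-110,0,0.06],
    [0,0,-150,0,0.06],
    [0,0,-180,0,0.06],
    [0,0,-180,0,0.06],
  ],
)

```text
time: 37.83
ee_pos: [590.5, -25.3, 229.9]
tcp_rot: [-2.33, -2.075, -0.096]
force: [0.2, -1.0, 0.4]
width: 40.1
```

```bash
python3 stem.py w25
python3 - <<'E'
from h import *
c=viewer.camera("wrist"); save("w25f",c["img"])
plan(590.7,-13.5,44,1.456)
E
```

```text
[-0.97077957  0.70262166 -0.10124686]
-110 -92 99 top z 58.7 mid b 0.3 amax -92.2
-88 -70 183 top z 56.4 mid b 0.4 amax -70.0
-40 -25 174 top z 56.3 mid b 0.7 amax -25.0
15 25 127 top z 56.7 mid b 0.4 amax 24.8
25 35 126 top z 56.5 mid b 0.4 amax 34.4
35 45 137 top z 56.4 mid b 0.5 amax 45.0
66 74 115 top z 56.7 mid b 0.6 amax 74.0
74 84 143 top z 56.6 mid b 0.7 amax 84.0
92 110 150 top z 59.3 mid b 0.2 amax 99.9
inc [ -0.6  -1.5 180.8] turn 0.001 alt -3.14 minrows 4.3 | now [587.7 -23.3 224.5] yaw 1.457 j7 0.41 t 37.9 w 40.5
```

View pics/w25f.png

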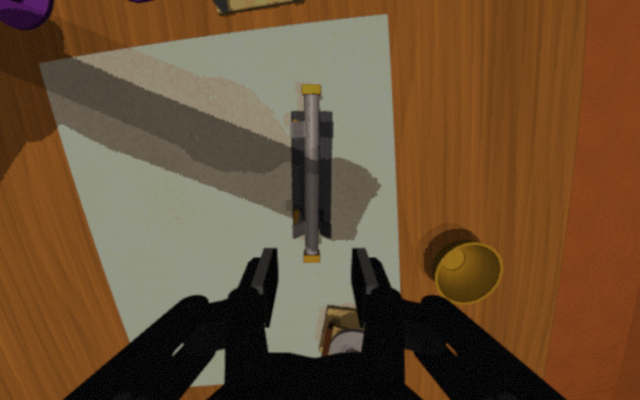

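Run:
```python
from h import *
plan(375,-390,230,.2)
```

```text
inc [-387.4 -169.2  -31.5] turn 1.257 alt -1.884 minrows 10.2 | now [587.7 -23.3 224.5] yaw 1.457 j7 0.41 t 37.9 w 40.5
```

Request:
send_rows(
  increments=[
    [-387,-169,-32,1.257,1],
    [-387,-169,-32,1.257,1],
    [-387,-169,-32,1.257,1],
    [-387,-169,-32,1.257,1],
    [-387,-169,-32,1.257,1],
    [-387,-169,-32,1.257,1],
    [-387,-169,-32,1.257,1],
    [-387,-169,-32,1.257,1],
    [-387,-169,-32,1.257,1],
    [-387,-169,-32,1.257,1],
    [-387,-169,-32,1.257,1],
    [-387,-169,-32,1.257,1],
    [-387,-169,-32,1.257,1],
    [-387,-169,-32,1.257,1],
    [-387,-169,-32,1.257,1],
  ],
)

```text
time: 39.18
ee_pos: [376.6, -387.6, 229.6]
tcp_rot: [-3.07, -0.313, -0.047]
force: [-0.4, 0.2, 0.0]
width: 0.1
```

Run:
```python
from h import *
c=viewer.camera("wrist"); save("w26",c["img"])
P=cloud(c); m=(abs(P[...,0]-440)<80)&(abs(P[...,1]+385)<60)
q=P[m&(P[...,2]>19)&(P[...,2]<31)]; print(len(q),cv2.minAreaRect(q[:,:2].astype(np.float32)),np.median(q[:,2]))
q=P[m&(P[...,2]>85)]; print(len(q),q.min(0),q.max(0))
if len(q)>30:
    A=np.c_[2*q,np.ones(len(q))]; s=np.linalg.lstsq(A,(q**2).sum(1),rcond=None)[0]; print("sphere",s[:3],np.sqrt(s[3]+s[:3]@s[:3]))
print(status.get_obs()["joints"].round(2),status.get_obs()["ee_pos"])
t=viewer.camera("top"); save("t26",t["img"][120:330,150:510],2.2)
save("s26",viewer.camera("side")["img"][100:340,180:500],2.4)
```

```text
1881 ((440.7650451660156, -389.2727966308594), (50.3325309753418, 69.3468017578125), 82.24207305908203) 24.83576507906514
37336 [ 360.00068786 -444.99852649   94.54067764] [ 454.21962446 -329.58408529  374.87636233]
sphere [ 493.26287679 -364.26534691  244.87718583] 130.4364397078583
[-0.14  0.65  1.32  1.85 -0.71  1.26  0.05] [ 376.62769703 -387.80151147  229.8942657 ]
```

View pics/w26.png

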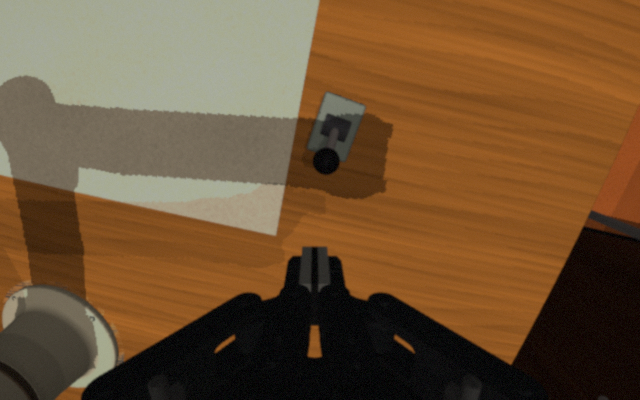

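View pics/t26.png

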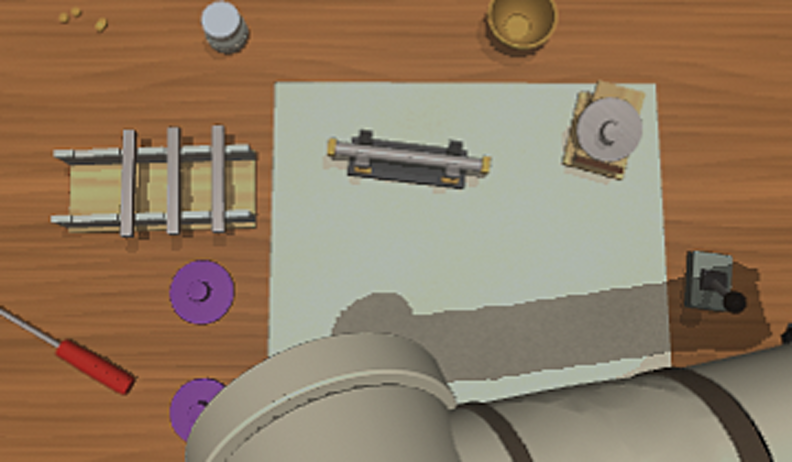

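View pics/s26.png

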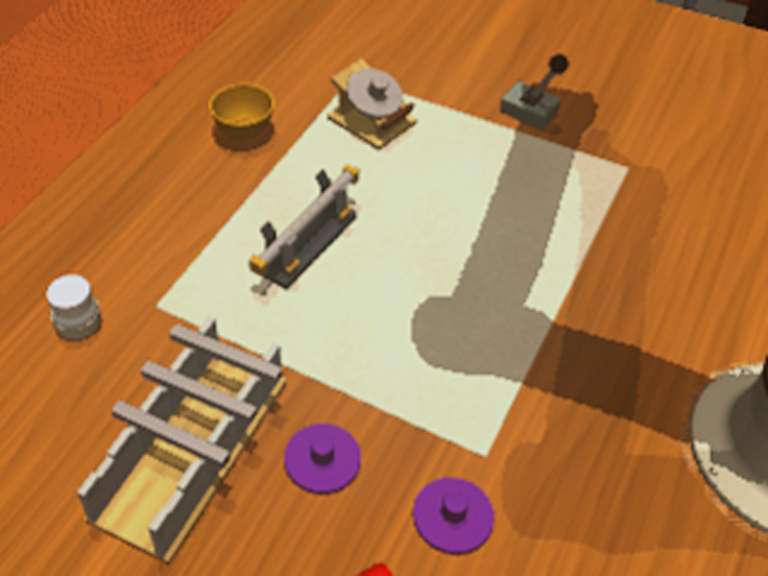

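Run:
```python
from h import *
c=viewer.camera("wrist"); P=cloud(c); im=c["img"]
m=np.zeros(P.shape[:2],bool); m[144:178,310:344]=True
q=P[m&(P[...,2]>80)&(P[...,2]<150)]; print(len(q),q.min(0),q.max(0))
A=np.c_[2*q,np.ones(len(q))]; s=np.linalg.lstsq(A,(q**2).sum(1),rcond=None)[0]; print("sphere",s[:3],np.sqrt(s[3]+s[:3]@s[:3]))
```

```text
584 [ 398.96611241 -397.58085214   80.0222187 ] [ 424.56770055 -372.34204461  110.30034775]
sphere [ 411.56145236 -385.29464217   95.12803801] 13.747996561301225
```

Run:
```python
from h import *
plan(371,-379.7,150,-.135)
plan(371,-379.7,92,-.135)
```

```text
inc [-6.2 -5.7 80.6] turn 0.336 alt -2.805 minrows 2.7 | now [ 376.2 -388.6  230.4] yaw 0.201 j7 0.05 t 39.4 w -0.3
inc [ -8.3  -2.7 138.5] turn 0.336 alt -2.805 minrows 3.3 | now [ 376.2 -388.6  230.4] yaw 0.201 j7 0.05 t 39.4 w -0.3
```

Request:
send_rows(
  increments=[
    [-6,-6,30,0.336,1],
    [-6,-6,60,0.336,1],
    [-6,-6,80,0.336,1],
    [-7,-5,110,0.336,1],
    [-8,-3,130,0.336,1],
    [-8,-3,138,0.336,1],
    [-8,-3,138,0.336,1],
    [-8,-3,138,0.336,1],
  ],
)

```text
time: 40.05
ee_pos: [371.5, -379.5, 93.1]
tcp_rot: [-3.076, 0.205, -0.033]
force: [-0.4, 0.4, 0.4]
width: -0.2
```

Run:
```python
from h import *
c=viewer.camera("wrist"); save("w27",c["img"])
o=status.get_obs(); print(o["force"],o["joints"].round(2)); b=np.array([411.6,-385.2])
d=np.array([.991,-.1346])
for s,z in((-20,93),(20,94),(40,88),(55,82)): p=b+s*d; plan(p[0],p[1],z,-.135)
```

```text
[ 0.12296848 -0.42458092  0.11223911] [-0.06  0.84  1.2   1.97 -0.96  1.09 -0.11]
inc [20.2 -0.1  1.1] turn 0.001 alt -3.141 minrows 0.5 | now [ 371.8 -380.    93.7] yaw -0.134 j7 -0.11 t 40.1 w -0.4
inc [60.2 -0.1  0.9] turn 0.001 alt -3.141 minrows 1.4 | now [ 371.8 -380.    93.7] yaw -0.134 j7 -0.11 t 40.1 w -0.4
inc [80.1  0.3  7.2] turn 0.001 alt -3.141 minrows 1.9 | now [ 371.8 -380.    93.7] yaw -0.134 j7 -0.11 t 40.1 w -0.4
inc [94.9  0.7 13.5] turn 0.001 alt -3.141 minrows 2.3 | now [ 371.8 -380.    93.7] yaw -0.134 j7 -0.11 t 40.1 w -0.4
```

View pics/w27.png

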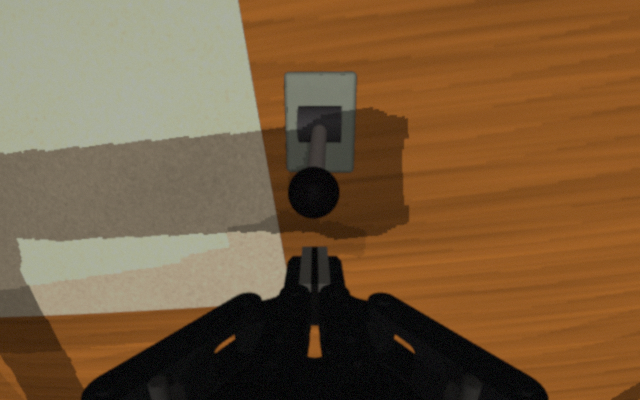

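The lever ball (314,192) is in line with the shut fingers (314,260). Push along tool +x.

Request:
send_rows(
  increments=[
    [10,0,1,0,1],
    [18,0,1,0,1],
    [26,0,1,0,1],
    [34,0,0,0,1],
    [42,0,0,0,1],
    [50,0,0,0,1],
    [58,0,1,0,1],
    [66,0,3,0,1],
    [74,0,5,0,1],
    [80,0,7,0,1],
    [85,0,9,0,1],
    [85,0,9,0,1],
  ],
)

```text
time: 41.1
ee_pos: [455.4, -390.9, 85.7]
tcp_rot: [-3.077, 0.206, -0.03]
force: [-2.4, 0.1, 0.4]
width: 0.0
```

Run:
```python
from h import *
c=viewer.camera("wrist"); save("w28",c["img"])
o=status.get_obs(); print(o["force"],o["ee_pos"])
t=viewer.camera("side"); save("s28",t["img"][100:180,360:450],6)
```

```text
[-2.36129117  0.3721073  -0.6539623 ] [ 455.38278014 -390.78727404   85.73275142]
```

View pics/w28.png

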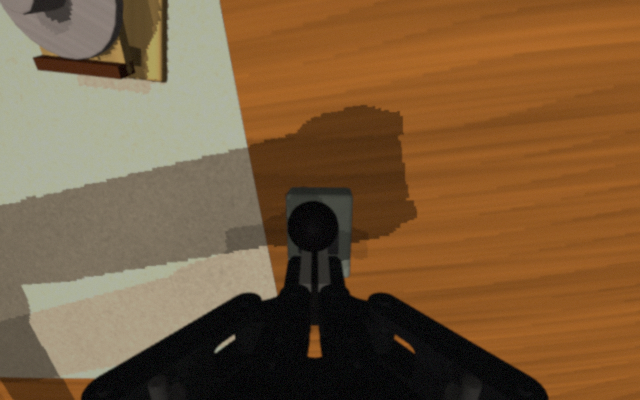

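View pics/s28.png

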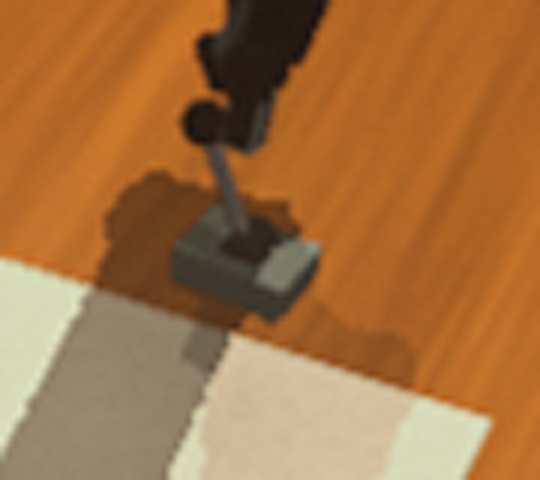

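Request:
send_rows(
  increments=[
    [4,0,1,0,1],
    [8,0,2,0,1],
    [11,0,3,0,1],
    [14,0,4,0,1],
    [14,0,4,0,1],
  ],
)

```text
time: 41.62
ee_pos: [456.2, -392.2, 81.8]
tcp_rot: [-3.071, 0.219, -0.004]
force: [-30.8, 8.2, 18.3]
width: -0.0
```

Run:
```python
from h import *
c=viewer.camera("wrist"); save("w29",c["img"])
o=status.get_obs(); print(o["force"],o["ee_pos"])
P=cloud(c); m=(abs(P[...,0]-485)<25)&(abs(P[...,1]+395)<16)&(P[...,2]>78)&(P[...,2]<110)
q=P[m]; q=q[q[:,0]>o["ee_pos"][0]+14]; print(len(q),q.min(0),q.max(0))
```

```text
[-30.69923019   8.27873538  19.19797487] [ 456.26774811 -392.23296749   81.76521749]
2138 [ 470.26999868 -406.83332261   85.95822325] [ 491.89184672 -381.08900773  106.21814839]
```

Run:
```python
from h import *
c=viewer.camera("side"); save("s30",c["img"][100:180,360:450],6)
c=viewer.camera("wrist"); save("w30",c["img"][150:330,220:420],3.5)
P=cloud(c); m=np.zeros(P.shape[:2],bool)
im=c["img"].astype(int)
q=P[(P[...,0]>467)&(abs(P[...,0]-480)<16)&(abs(P[...,1]+394)<16)&(P[...,2]>88)&(P[...,2]<112)]
A=np.c_[2*q,np.ones(len(q))]; s=np.linalg.lstsq(A,(q**2).sum(1),rcond=None)[0]; print(len(q),"sphere",s[:3],np.sqrt(s[3]+s[:3]@s[:3]))
```

```text
2321 sphere [ 477.8371008  -393.78818953   93.52924922] 12.632283472540403
```

View pics/s30.png

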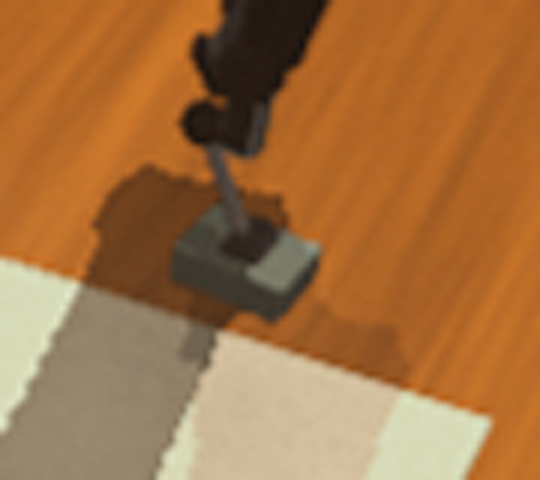

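View pics/w30.png

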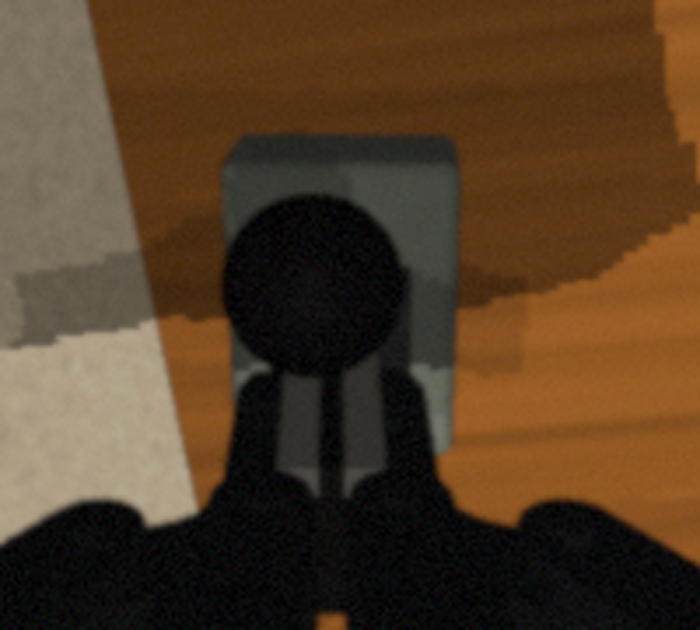

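Request:
send_rows(
  increments=[
    [-10,0,-2,0,1],
    [-30,0,-10,0,1],
    [-50,0,-60,0,1],
    [-60,0,-100,0,1],
    [-60,0,-140,0,1],
    [-60,0,-140,0,1],
    [-60,0,-140,0,1],
  ],
)

```text
time: 42.35
ee_pos: [397.1, -394.7, 225.3]
tcp_rot: [-3.075, 0.221, -0.015]
force: [0.4, -0.4, -0.4]
width: -0.3
```

Run:
```python
from h import *
c=viewer.camera("wrist"); save("w31",c["img"])
o=status.get_obs(); print(o["force"],o["ee_pos"])
P=cloud(c)
q=P[(abs(P[...,0]-478)<17)&(abs(P[...,1]+394)<17)&(P[...,2]>86)&(P[...,2]<112)]
A=np.c_[2*q,np.ones(len(q))]; s=np.linalg.lstsq(A,(q**2).sum(1),rcond=None)[0]; print(len(q),"sphere",s[:3],np.sqrt(s[3]+s[:3]@s[:3]),q.max(0),q.min(0))
m=(abs(P[...,0]-440)<80)&(abs(P[...,1]+385)<60)
q=P[m&(P[...,2]>19)&(P[...,2]<31)]; print(len(q),cv2.minAreaRect(q[:,:2].astype(np.float32)))
print(nets.pinpoint("wrist","fan_switch_tip")[:2])
```

```text
[ 0.78357924  0.54204396 -0.79085807] [ 397.07415087 -393.15191003  222.98648131]
686 sphere [ 478.31925823 -393.98478614   92.54552097] 12.754645271392022 [ 491.32557906 -381.58736265  107.14010723] [ 465.33227101 -406.87434208   91.99881913]
1763 ((440.6063232421875, -388.7480163574219), (49.39575958251953, 68.97498321533203), 82.87303924560547)
[{'pixel': [110.1, 310.2], 'score': 0.9}]
```

View pics/w31.png

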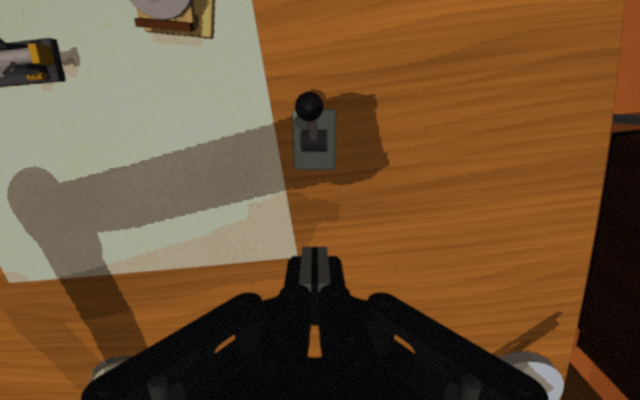

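Run:
```python
from h import *
t=viewer.camera("top"); save("t32",t["img"][120:330,150:510],2.2)
save("s32",viewer.camera("side")["img"][100:340,180:500],2.4)
P=cloud(t)
# rack arms: points above 68mm
m=(abs(P[...,0]-554)<90)&(abs(P[...,1]-298)<130)&(P[...,2]>69.5)&(P[...,2]<82)
n,l,st,ce=cv2.connectedComponentsWithStats(m.astype(np.uint8))
for i in range(1,n):
    if st[i,4]>15:
        q=P[l==i]; v=q[:,:2].mean(0)-[553.3,298.5]; a=.0335
        print(st[i,4],cv2.minAreaRect(q[:,:2].astype(np.float32)),"rack xy",(v@[np.cos(a),np.sin(a)]).round(1),(v@[-np.sin(a),np.cos(a)]).round(1),"z",np.median(q[:,2]).round(1))
```

```text
249 ((558.6256103515625, 213.40371704101562), (128.1559295654297, 13.991138458251953), 0.602210521697998) rack xy 1.1 -85.0 z 73.6
270 ((552.7506713867188, 322.5675048828125), (128.28274536132812, 15.25706672668457), 1.23065984249115) rack xy -0.0 23.7 z 73.6
287 ((555.9736938476562, 267.30426025390625), (128.04380798339844, 14.695364952087402), 2.6638317108154297) rack xy 1.6 -31.3 z 73.6
```

View pics/t32.png

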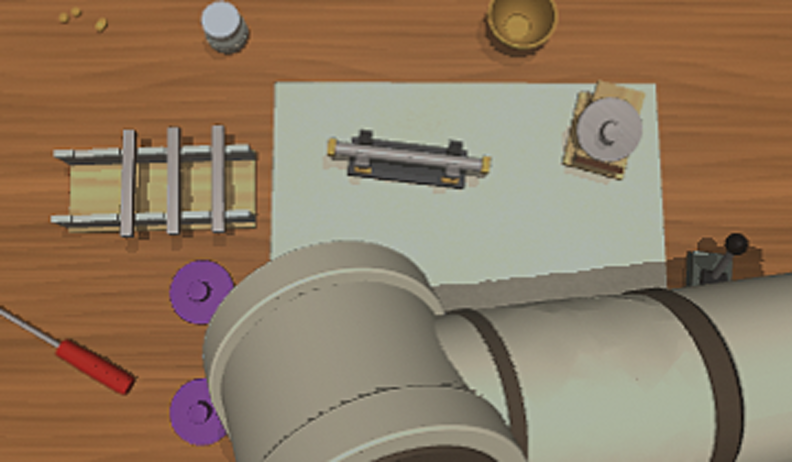

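View pics/s32.png

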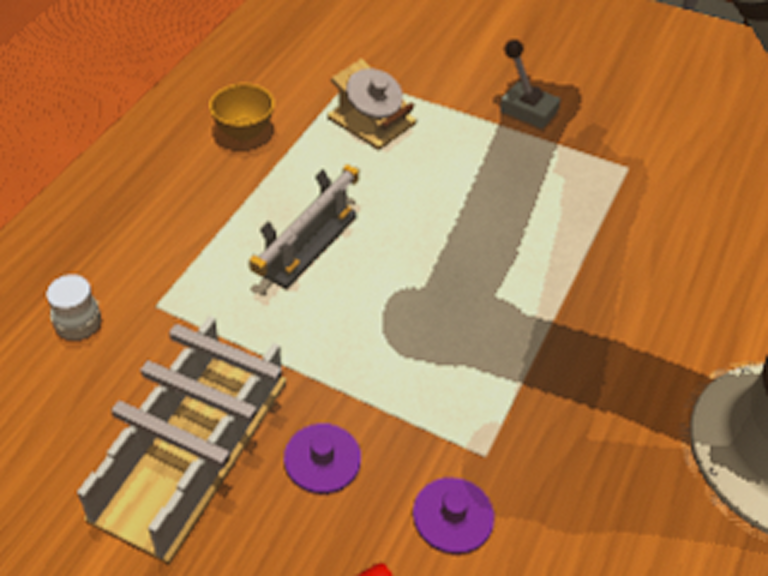

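Run:
```python
from h import *
from scipy.optimize import least_squares
s=viewer.camera("side"); t=viewer.camera("top")
def blob(im,cx,cy,r=14):
    g=im.astype(int).max(2); m=np.zeros(g.shape,np.uint8); m[cy-r:cy+r,cx-r:cx+r]=(g[cy-r:cy+r,cx-r:cx+r]<38)
    m=cv2.morphologyEx(m,cv2.MORPH_OPEN,np.ones((4,4),np.uint8))
    n,l,st,ce=cv2.connectedComponentsWithStats(m); 
    for i in range(1,n): print("  blob",st[i],ce[i].round(1))
    i=1+np.argmax(st[1:,4]); return ce[i]
s0=cv2.imread("pics/side0.png")[:,:,::-1]; t0=cv2.imread("pics/top0.png")[:,:,::-1]
for a,b,pa,pb in((s0,t0,(413,127),(483,257)),(s["img"],t["img"],(394,120),(485,231))):
    u=blob(a,*pa); v=blob(b,*pb)
    k=least_squares(lambda X:np.r_[proj(s,X)[0]-u,proj(t,X)[0]-v],[440,-390,95]); print(k.x.round(1),k.fun.round(1))
```

```text
Traceback (most recent call last):
ValueError: attempt to get argmax of an empty sequence
```

Run:
```python
from h import *
from scipy.optimize import least_squares
s=viewer.camera("side"); t=viewer.camera("top")
s0=cv2.imread("pics/side0.png")[:,:,::-1]; t0=cv2.imread("pics/top0.png")[:,:,::-1]
def blob(im,cx,cy,r=11):
    w=im[cy-r:cy+r,cx-r:cx+r].astype(int).max(2); m=(w<50).astype(np.uint8); m=cv2.morphologyEx(m,cv2.MORPH_OPEN,cv2.getStructuringElement(cv2.MORPH_ELLIPSE,(5,5)))
    n,l,st,ce=cv2.connectedComponentsWithStats(m); print(w.min(),[(st[i].tolist(),(ce[i]+[cx-r,cy-r]).round(1).tolist()) for i in range(1,n)])
    return ce[1+np.argmax(st[1:,4])]+[cx-r,cy-r] if n>1 else np.array([cx,cy])
for a,b,pa,pb in((s0,t0,(413,127),(483,257)),(s["img"],t["img"],(394,120),(485,231))):
    u=blob(a,*pa); v=blob(b,*pb)
    k=least_squares(lambda X:np.r_[proj(s,X)[0]-u,proj(t,X)[0]-v],[440,-390,95]); print(k.x.round(1),k.fun.round(1))
```

```text
35 [([8, 9, 5, 5, 17], [412.0, 127.0])]
16 [([7, 7, 7, 9, 51], [482.0, 256.9])]
[ 413.1 -383.1   94.8] [ 0.  0. -0. -0.]
30 []
15 [([6, 6, 9, 10, 64], [483.5, 230.9])]
[ 478.8 -392.    94.2] [-0.2 -0.   0.   0.1]
```

Run:
```python
from station import arm, status
print(arm.hand_in()); o=status.get_obs(); print(o["time"],o["force"])
```

```text
the job is handed in; nothing more can be done
None
the job is handed in; nothing more can be done
```

The job is handed in, at about 43 s on the robot's clock. The one thing I could not fully confirm is the switch reading, because the margin over 0.85 rad is small.

- **Arms:** only three were in the scene. They lie on both rails in three neighbouring bays. The top camera shows them within 2 mm of centre along the rack, about 2.5–4 mm off bay centre across it and under 0.05 rad from square. Their tops are at 73.6 mm; 74 mm was expected.
- **Stem:** it is home in both clips. Its axis is about 48.4 mm high (48 mm wanted) and about 0.5 mm sideways. It is level, and upward resistance rose to 20 N when it bottomed out.
- **Plate:** the grey plate, not a purple one, lies flat on the rest with the boss up. It sits about 1.5 mm up-slope of touching the lip and 1 mm off the midline, both inside the tolerance. I did not push it into contact with the lip.
- **Fan switch:** I pushed it away from the robot after the rest was in place. It hit a hard stop, with force going from 2 N to 31 N in under 1 mm, and stayed there when I let go. Camera estimates of the swing came out at about 0.86 rad, not the 1.0 expected for fully on.
- **Not part of the job:** the jar, bowl and screwdriver look unmoved in the last top and side pictures.

Early on I turned the wrist the wrong way and ran two joints to their limits. That left the tool tilted about 0.05 rad from then on, with no visible effect on the placings.

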